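# Straw out, cattle in, train away

## Robot

A 6-joint arm with a two-finger parallel gripper is mounted at the origin on the work surface. World frame = base frame: x ahead of the robot, y to its left, z up, the work surface at z = 0. Lengths are in mm, angles in degrees, forces in N, time in s.
With the tool pointing down it reaches from about 300 to 825 mm from the base axis. Payload 5.4 kg.
Tool frame: the origin (TCP) lies between the finger pads, 19 mm behind the fingertips; this is the grasp point; z points along the fingers, y is the line along which they close (so a half turn about z gives the same grasp; the last joint's range is limited). The gripper opens to 92 mm and grips with 3 to 60 N. Pads are 20 mm wide; open, the fingers measure 128 mm over their backs; the gripper's body (75 mm by 189 mm) begins 69 mm behind the grasp point.
Start: joints at [51.217, 9.076, 91.501, -0, 79.423, -12.038], TCP at [258.774, 513.461, 233.301] pointing down, gripper open.
Joint ranges: [-166.64, 166.64], [-54.1, 131.32], [10.49, 154.53], [-73.88, 253.88], [9.74, 151.15], [-171.62, 171.62]. Speed limits (degrees/s): [147.25, 147.25, 180, 180, 180, 180].

## Interface

Orientations are given as a 3x3 rotation matrix whose columns are the frame's x, y, z axes.
In Python, from rig import robot, vision, models gives the robot as it stands.
- The arm moves only by the tool jog_arm, never from a script. Its argument "plan" is a list of rows, each an object of numbers: "jaw": the opening, from 0 (shut) to 1 (fully open); "x", "y", "z": the shift along the tool's x, y, z normalised to -1 to 1, where 1 is 750 mm; "spin": the turn about the tool's z normalised to -1 to 1, where 1 is 90 degrees. A call has 1 to 10 rows; each row is the pose to reach, as a shift and turn from the pose commanded when the call began, along the tool's axes at that moment; what a row does not reach only later rows make up. A row lasts 1/8 s, in which the tool goes at most 62.5 mm and 10.7 degrees, less where a joint would pass 70% of its speed; a pose out of reach is approached as far as the arm can. A call with a number of a shift or a turn outside -1 to 1 is refused whole. A call with a gripper value outside its range is refused whole. The fingers move at their own pace and stop on an object; "newtons" is the grip in N (left out, the last holds). Time passes only in rows, so rows that repeat a pose let the fingers close. It gives the time, the measured TCP pose, the force, the opening and the grip force at its end, in the units of the state.
- robot.read_state(): the state, without advancing time (a new reading comes with each control period).
- vision.snapshot(name): name is "scene" or "side" or "wrist"; returns a dict with "color" (420x560x3 uint8, blue, green, red), "vfov" (degrees; the focal length in pixels is half the picture's height over the tangent of half this angle, whatever the lens; pixels are square), "cx", "cy" (the principal point, pixels), "distortion" ([k1, k2, p1, p2, k3] as OpenCV has them; the pictures are not rectified), "cam_to_world" (4x4, takes a point from camera to world coordinates). Camera axes: x right, y down, z forward; pixel columns grow to the right and rows downward; lengths in mm; the calibration is good to about 2 mm. A picture is of the moment at which its call begins. There is no depth.
- robot.close_job(): hands the job in; it is judged then, once.
Trained networks look in a picture, given as the dict that the camera call returned (one of the last four; its "shot" number tells which), for a name from the list of things; names that differ only in an ending like _2 or _b are one class to them, and where a whole thing is asked for, a point or a joint stands for the part that bears it (a point fixed in the world has none). Each returns a list of dicts, best first, with "conf" (0 to 1); they miss things now and then, are a little off and sometimes report something else, mostly with a low value. They report only what shows in the picture. A call takes as long as a camera call.
- models.recognise(picture, target): "xy" ([column, row] in pixels, amid what is visible of it).
- models.place_of(picture, target): "xy" ([column, row] in pixels: a listed point, or the origin of a listed thing).
The state is a dict: "time": time; "joint_positions": joint angles; "joint_vel": joint speeds; "tau": joint torques, N m; "ee_pos": TCP position; "orientation": TCP orientation; "wrist_force": force on the tool from outside, world axes, zero at the start; "moment": the same for the moment, N m; "grip_width": opening from 0.0 (shut) to 1.0 (fully open); "finger_force": force on a finger pad.
Only numpy, scipy, OpenCV 4.12 (cv2) and the standard library are available. Lean on these libraries where they do the work, as an engineer would, in place of code of your own. Each camera call takes 0.05 s, during which the arm holds its last target. There are 200 camera calls.

## Task

Reload the cattle train on the Christmas display and send it off. Only handle its load with the direction switch clicked to off (its middle position): lay the straw bales that came in the wagon down on the pen's floor, and stand every cow from the pen upright on the wagon's floor, leaving the pigs alone. When all that is done, turn the switch until it clicks over towards the end where the engine stands, never the end closed by the stop block, then push the start plunger fully down and let go.

Things in the scene. Friction and masses are not known exactly. Their poses are not given: they have to be found in the camera images.
- cow1: black and white cow figurine on a white base 62 x 38 x 6 mm, 0.09 kg. Origin: centre of the base's underside, x to the head. Trunk 50 mm long (x -27 to +23), 30 mm wide (y), 30 to 60 mm above the underside: gripped across y with the TCP 60 mm up, the fingertips clear bales, fence and wagon sides. Head to x = 49 mm, 70 mm high. Three to five of the five cows are present, standing in the pen
- cow2: cow figurine, the same as cow1; may be absent
- cow3: cow figurine, the same as cow1; may be absent
- cow4: cow figurine, the same as cow1; may be absent
- cow5: cow figurine, the same as cow1; may be absent
- bale1: straw bale, a rigid straw-coloured block 70 mm long (x), 36 mm wide (y), 38 mm high, about 0.06 kg; origin at its middle. It starts lying crosswise on the wagon's floor.
- bale2: straw bale, the same as bale1
- pig1: pig figurine, pink, on a white base 52 x 32 mm, 34 mm high, standing outside the pen; origin at the centre of the underside, x to the snout. Not to be disturbed
- pig2: a second pig figurine, the same as pig1. Not to be disturbed
- pen: the cattle pen, fixed: a low post-and-rail fence 210 mm (x) by 300 mm (y), 28 mm high, on the table; origin at the centre on the table
- wagon: long open wagon with low plank sides, fixed on the track, its length along y. Origin on the table under its middle, z up. Its floor is 45 mm above the origin; inside it measures 96 mm (x) by 360 mm (y); sides 5 mm thick, their tops 77 mm above the origin
- engine: small green shunting engine 180 mm long (y), 82 mm wide, fixed on the track 25 mm from one end of the wagon (its +y or its -y end); origin at the middle of its underside, 8 mm above the table; its roof 107 mm above the table. It is the end of the train that leads
- stop: stop block, a snow bank with stones between two dark timber buffer beams, 186 mm long (y), 110 mm wide, 60 mm high, fixed on the track at the wagon's other end, closing the line that way; origin at the middle of its underside
- box: control box, fixed, 120 mm (x) by 210 mm (y), 60 mm high, x pointing away from the robot; origin at the centre of its underside. On its top: the direction switch at y = +52 mm, the start plunger at y = -55 mm
- switch (a joint): direction switch angle (rad), anticlockwise from above positive. Three click positions: 0 = off, pointer along box x; +0.785 = pointer to box +y, train drives to +y (left seen from the robot); -0.785 = pointer and train to -y. Stops at +-0.95. A spring detent of up to about 0.16 N m resists, crest 0.39 rad either side of 0; short of it it springs back. Starts in any of the three
- switch_grip (a point): point on the switch's axis at mid-height of its black finger bar, 91 mm above the table; x along the bar towards the pointer mark. The bar is 52 mm long, 14 mm wide, 34 mm high (74 to 108 mm above the table); turn it by gripping across its 14 mm width
- start (a joint): travel (m) of the start plunger: 0 = up, 0.012 = fully down; spring loaded, from 3 N to 9 N at the bottom, comes back up when released
- start_top (a point): centre of the top of the start plunger, a black mushroom head 60 mm across standing in a steel ring; 98.5 mm above the table when up, pushed straight down

How it is judged (in metres and radians):
On the way, in this order (a step that is already met when the one before it is completed fails the run):
1. every cow stands in the wagon and every bale lies in the pen while the direction switch is at off (x of cow1 in the frame of wagon between -0.045 and 0.045 m and y of cow1 in the frame of wagon between -0.175 and 0.175 m and z of cow1 in the frame of wagon between 0.039 and 0.053 m and angle between each of cow1, cow2, cow3, cow4, cow5's own z axis and vertical below 0.15 rad and linear speed of each of cow1, cow2, cow3, cow4, cow5, bale1, bale2 below 0.03 m/s and x of cow2 in the frame of wagon between -0.045 and 0.045 m and y of cow2 in the frame of wagon between -0.175 and 0.175 m and z of cow2 in the frame of wagon between 0.039 and 0.053 m and x of cow3 in the frame of wagon between -0.045 and 0.045 m and y of cow3 in the frame of wagon between -0.175 and 0.175 m and z of cow3 in the frame of wagon between 0.039 and 0.053 m and x of cow4 in the frame of wagon between -0.045 and 0.045 m and y of cow4 in the frame of wagon between -0.175 and 0.175 m and z of cow4 in the frame of wagon between 0.039 and 0.053 m and x of cow5 in the frame of wagon between -0.045 and 0.045 m and y of cow5 in the frame of wagon between -0.175 and 0.175 m and z of cow5 in the frame of wagon between 0.039 and 0.053 m and x of bale1 in the frame of pen between -0.1 and 0.1 m and y of bale1 in the frame of pen between -0.145 and 0.145 m and z of each of bale1, bale2 in the frame of pen below 0.028 m and x of bale2 in the frame of pen between -0.1 and 0.1 m and y of bale2 in the frame of pen between -0.145 and 0.145 m and value of joint switch between -0.25 and 0.25 rad), for 0.2 s.
2. with the switch clicked over to the engine's end, the start plunger is pushed fully down (value of joint start above 0.0102 m and ((y of engine in the frame of wagon above 0 m and value of joint switch above 0.65 rad) or (y of engine in the frame of wagon below 0 m and value of joint switch below -0.65 rad))), for 0.1 s.
At the end, for the whole second after the job is handed in: Every cow present stands in the wagon: within its sides, base on the floor (within 8 mm), tilted less than 0.15 rad, at rest; every bale present lies on the ground inside the pen's fence; the switch rests beyond 0.65 rad on the engine's side; the plunger is up again (under 3 mm) (x of cow1 in the frame of wagon between -0.045 and 0.045 m and y of cow1 in the frame of wagon between -0.175 and 0.175 m and z of cow1 in the frame of wagon between 0.039 and 0.053 m and angle between each of cow1, cow2, cow3, cow4, cow5's own z axis and vertical below 0.15 rad and linear speed of each of cow1, cow2, cow3, cow4, cow5, bale1, bale2 below 0.03 m/s and x of cow2 in the frame of wagon between -0.045 and 0.045 m and y of cow2 in the frame of wagon between -0.175 and 0.175 m and z of cow2 in the frame of wagon between 0.039 and 0.053 m and x of cow3 in the frame of wagon between -0.045 and 0.045 m and y of cow3 in the frame of wagon between -0.175 and 0.175 m and z of cow3 in the frame of wagon between 0.039 and 0.053 m and x of cow4 in the frame of wagon between -0.045 and 0.045 m and y of cow4 in the frame of wagon between -0.175 and 0.175 m and z of cow4 in the frame of wagon between 0.039 and 0.053 m and x of cow5 in the frame of wagon between -0.045 and 0.045 m and y of cow5 in the frame of wagon between -0.175 and 0.175 m and z of cow5 in the frame of wagon between 0.039 and 0.053 m and x of bale1 in the frame of pen between -0.1 and 0.1 m and y of bale1 in the frame of pen between -0.145 and 0.145 m and z of each of bale1, bale2 in the frame of pen below 0.028 m and x of bale2 in the frame of pen between -0.1 and 0.1 m and y of bale2 in the frame of pen between -0.145 and 0.145 m and ((y of engine in the frame of wagon above 0 m and value of joint switch above 0.65 rad) or (y of engine in the frame of wagon below 0 m and value of joint switch below -0.65 rad)) and value of joint start below 0.003 m); the robot touches nothing.
It fails at once if a cow or a bale is touched by the fingers while the direction switch is not at off (more than 0.39 rad from it) ((value of joint switch above 0.39 rad or value of joint switch below -0.39 rad) and (contact force between the fingers and cow1 above 0.5 N or contact force between the fingers and cow2 above 0.5 N or contact force between the fingers and cow3 above 0.5 N or contact force between the fingers and cow4 above 0.5 N or contact force between the fingers and cow5 above 0.5 N or contact force between the fingers and bale1 above 0.5 N or contact force between the fingers and bale2 above 0.5 N)).
It fails at once if a pig is moved more than 25 mm (distance of any of pig1, pig2 from where it was at the start of the episode above 0.025 m).
It fails at once if the start plunger is pushed with the switch clicked towards the stop block (value of joint start above 0.008 m and ((y of engine in the frame of wagon below 0 m and value of joint switch above 0.45 rad) or (y of engine in the frame of wagon above 0 m and value of joint switch below -0.45 rad))).
Of cow1, cow2, cow3, cow4, cow5 only 3 to 5 are there at a start; the rules pass over those that are not, and their reading is None.
At some moment in a run one of cow1, cow2, cow3, cow4, cow5, bale1, bale2 may be knocked a few centimetres aside while the robot is not near it.
It also fails if it takes over 210 s, if anything falls off the work surface, if the arm or the gripper's body presses on something with over 40 N, if the wrist force passes 120 N, or if a joint passes its speed limit or range.

## Working session

There is one attempt and no reset: what is moved stays moved. The work goes in short steps, Python scripts to look and compute and a tool call to move; the robot and the scene stay as the last step left them, time stands still between calls to the robot, and variables do not carry over. Pictures are saved under pics/ and viewed, at most 14 in all, crops included, and the job is handed in when it is done.

Besides the shell and the picture viewer there is one more tool, called after ">>>" in YAML: its name, and indented under it one key for each argument. jog_arm: Moves the arm, as the interface text tells. Its arguments: {"type":"object","properties":{"plan":{"type":"array"},"newtons":{"type":"number"}},"required":["plan"]}

```bash
ls; mkdir -p pics
cat > h.py <<'E'
import numpy as np, cv2
from rig import robot, vision, models
def K(s):
    h=s["color"].shape[0]; f=h/2/np.tan(np.radians(s["vfov"])/2)
    return np.array([[f,0,s["cx"]],[0,f,s["cy"]],[0,0,1.]])
def ray(s,xy):
    u=cv2.undistortPoints(np.array([[xy]],float),K(s),np.array(s["distortion"],float))[0,0]
    T=np.array(s["cam_to_world"]); d=T[:3,:3]@np.array([u[0],u[1],1.]); return T[:3,3],d/np.linalg.norm(d)
def atz(s,xy,z):
    o,d=ray(s,xy); return o+d*(z-o[2])/d[2]
def tri(obs):
    A=np.zeros((3,3));b=np.zeros(3)
    for s,xy in obs:
        o,d=ray(s,xy);P=np.eye(3)-np.outer(d,d);A+=P;b+=P@o
    x=np.linalg.solve(A,b); r=[np.linalg.norm((np.eye(3)-np.outer(d,d))@(x-o)) for o,d in (ray(*q) for q in obs)]
    return x,max(r)
def proj(s,X):
    T=np.linalg.inv(np.array(s["cam_to_world"])); p,_=cv2.projectPoints(np.array(X,float).reshape(-1,1,3),cv2.Rodrigues(T[:3,:3])[0],T[:3,3],K(s),np.array(s["distortion"],float)); return p[:,0]
E
cat > a.py <<'E'
from h import *
np.set_printoptions(precision=1,suppress=True)
S={n:vision.snapshot(n) for n in("scene","side","wrist")}
for n,s in S.items(): cv2.imwrite(f"pics/{n}0.png",s["color"]); print(n,s["vfov"],np.array(s["cam_to_world"])[:3])
Z=dict(cow=0,bale=64,pig=0,pen=0,wagon=0,engine=8,stop=0,box=0,switch_grip=91,start_top=98.5)
for t in ["cow1","bale1","pig1","pen","wagon","engine","stop","box","switch_grip","start_top"]:
    for n,s in S.items():
        for r in models.place_of(s,t):
            if r["conf"]>.3: print(t,n,round(r["conf"],2),np.array(r["xy"]),atz(s,r["xy"],Z.get(t.rstrip("1"),0)))
st=robot.read_state(); print(st["ee_pos"],np.array(st["orientation"]),st["time"])
E
python3 a.py
```

```text
pics
scene 48.33220732732543 [[   0.5    0.7   -0.6 1102.6]
 [   0.9   -0.4    0.3 -303. ]
 [  -0.    -0.6   -0.8  838.5]]
side 50.46847358799136 [[   1.    -0.1    0.1  447.2]
 [  -0.1   -0.7    0.7 -707.7]
 [   0.    -0.7   -0.7  797.3]]
wrist 65.90828995171222 [[  0.4   0.9   0.2 190.7]
 [  0.9  -0.4  -0.1 546.9]
 [ -0.    0.3  -1.  383.7]]
cow1 scene 0.84 [225.6 243.8] [ 519.2 -115.4    0. ]
cow1 scene 0.84 [130.1 245.6] [ 418.8 -301.6    0. ]
cow1 scene 0.7 [201.  217.1] [ 422.5 -132.4   -0. ]
cow1 scene 0.35 [325.4 263.4] [671.3  47.2   0. ]
cow1 side 0.95 [264.1 269.6] [ 519.7 -126.     0. ]
cow1 side 0.82 [223.4 349.2] [ 417.8 -304.     0. ]
cow1 side 0.77 [216.3 273. ] [ 414.7 -121.7    0. ]
bale1 scene 0.86 [350.8 240. ] [682.3  96.6  64. ]
bale1 scene 0.56 [310.  258.4] [679.1   0.4  64. ]
bale1 side 0.79 [319.7 175.4] [687.2  93.8  64. ]
bale1 side 0.69 [323.6 202.5] [675.8  -0.4  64. ]
pig1 scene 0.88 [272.4 221.9] [516.7   3.7   0. ]
pig1 scene 0.69 [251.3 196.2] [423.3  -2.2  -0. ]
pig1 side 0.78 [256.9 228.1] [518.3  -2.5   0. ]
pig1 side 0.64 [217.1 228.9] [423.6   7
[... 367 characters left out ...]
ne scene 0.53 [249.7 201.2] [441.8 -15.5   8. ]
engine side 0.59 [299.3 134.4] [685.1 342.    8. ]
stop scene 0.85 [197.3 326.9] [ 671.4 -248.6    0. ]
stop scene 0.44 [202.9 216.6] [ 423.4 -128.     0. ]
stop side 0.66 [347.7 304.6] [ 680.2 -238.3    0. ]
box scene 0.67 [346.1 175.9] [480.5 232.6   0. ]
box side 0.87 [227.8 163.2] [466.1 246.9   0. ]
box wrist 0.81 [181.3 385.3] [473. 230.  -0.]
switch_grip scene 0.84 [365.5 141. ] [476.4 280.2  91. ]
switch_grip side 0.88 [226.1 127.8] [469.6 286.8  91. ]
start_top scene 0.86 [328.5 152.2] [471.5 177.7  98.5]
start_top side 0.9 [230.5 150.8] [473.9 176.3  98.5]
[258.8 513.5 233.3] [[-0.9  0.5 -0. ]
 [ 0.5  0.9  0. ]
 [ 0.  -0.  -1. ]] 1.65
```

Run:
```python
import cv2
a=cv2.imread("pics/scene0.png"); b=cv2.imread("pics/side0.png")
cv2.imwrite("pics/s1.png",cv2.resize(a[100:400,70:470],(800,600),interpolation=cv2.INTER_CUBIC))
cv2.imwrite("pics/s2.png",cv2.resize(b[100:400,120:420],(600,600),interpolation=cv2.INTER_CUBIC))
```

```text
(no output)
```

View pics/s1.png

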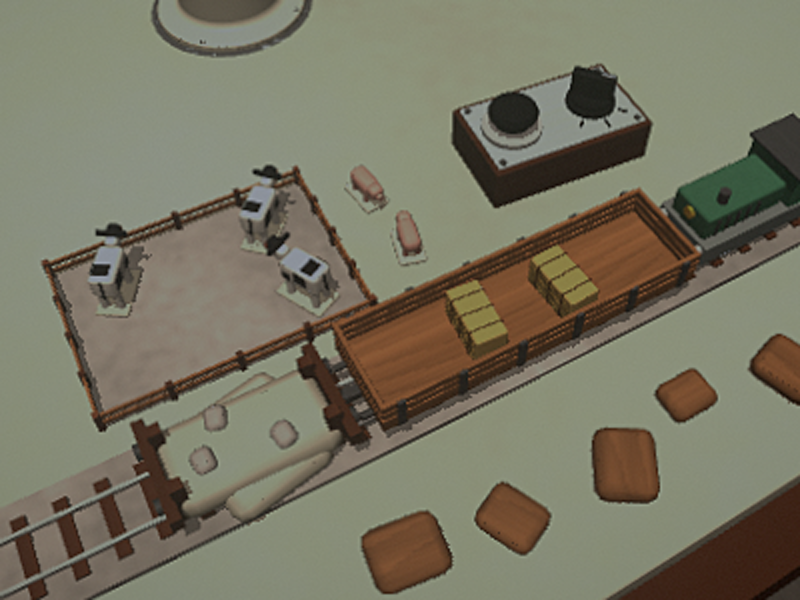

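View pics/s2.png

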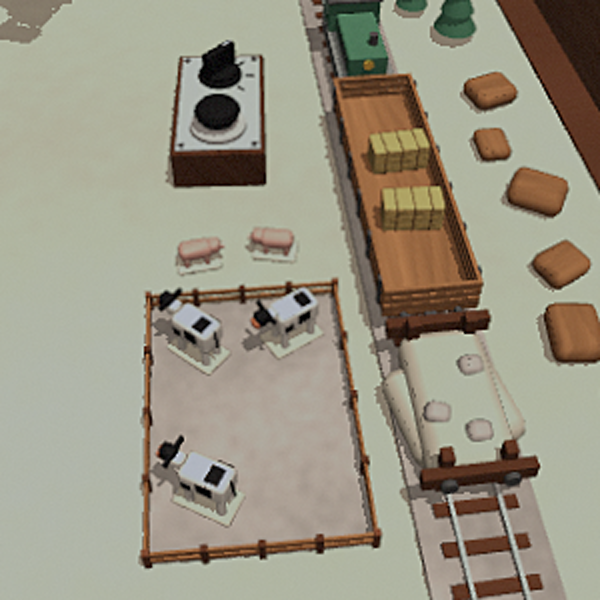

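Three cows in the pen. The engine is at +y, and the switch bar points diagonally to +x+y, so it seems to be at +0.785. I'll look at the box close up with the wrist camera.

```bash
cat > plan.py <<'E'
# usage: plan.py x,y,z,yaw ...  (yaw = world angle of tool y; nan=keep) -> jog rows
import sys
from h import *
st=robot.read_state(); R=np.array(st["orientation"]); p=np.array(st["ee_pos"]); a=np.degrees(np.arctan2(R[1,1],R[0,1]))
print("t",st["time"],"p",p.round(1),"yaw",round(a,1),"j6",round(st["joint_positions"][5],1),"w",round(st["grip_width"],3),"ff",st["finger_force"])
prev=p; pa=0
for w in sys.argv[1:]:
    v=[float(q) for q in w.split(",")]; yaw=a if np.isnan(v[3]) else v[3]
    d=R.T@(np.array(v[:3])-p)/750; s=-((yaw-a+90)%180-90)
    n=max(np.linalg.norm(np.array(v[:3])-prev)/62.5,abs(s-pa)/10.7); prev=np.array(v[:3]); pa=s
    print("x %.4f y %.4f z %.4f spin %.4f rows %.1f"%(*d,s/90,n))
E
python3 plan.py 400,250,280,nan 400,250,280,90
```

```text
t 1.65 p [258.8 513.5 233.3] yaw 63.3 j6 -12.0 w 1.004 ff 0.0
x -0.3262 y -0.2289 z -0.0623 spin -0.0000 rows 4.8
x -0.3262 y -0.2289 z -0.0623 spin -0.2972 rows 2.5
```

```bash
python3 plan.py 450,235,280,90
```

```text
t 1.65 p [258.8 513.5 233.3] yaw 63.3 j6 -12.0 w 1.004 ff 0.0
x -0.3948 y -0.2168 z -0.0623 spin -0.2972 rows 5.5
```

>>> jog_arm:
  plan:
    - {"x":-0.3948,"y":-0.2168,"z":-0.0623,"spin":-0.2972,"jaw":1}
    - {"x":-0.3948,"y":-0.2168,"z":-0.0623,"spin":-0.2972,"jaw":1}
    - {"x":-0.3948,"y":-0.2168,"z":-0.0623,"spin":-0.2972,"jaw":1}
    - {"x":-0.3948,"y":-0.2168,"z":-0.0623,"spin":-0.2972,"jaw":1}
    - {"x":-0.3948,"y":-0.2168,"z":-0.0623,"spin":-0.2972,"jaw":1}
    - {"x":-0.3948,"y":-0.2168,"z":-0.0623,"spin":-0.2972,"jaw":1}
    - {"x":-0.3948,"y":-0.2168,"z":-0.0623,"spin":-0.2972,"jaw":1}
    - {"x":-0.3948,"y":-0.2168,"z":-0.0623,"spin":-0.2972,"jaw":1}

```text
time: 2.65
ee_pos: [449.6, 235.4, 279.9]
orientation: [[-1.0, -0.0, -0.001], [-0.0, 1.0, 0.0], [0.001, 0.0, -1.0]]
wrist_force: [-0.2, 0.2, 0.3]
grip_width: 1.0
finger_force: 0.0
```

```bash
cat > look.py <<'E'
import sys
from h import *
np.set_printoptions(precision=1,suppress=True)
nm=sys.argv[1]; s=vision.snapshot("wrist"); cv2.imwrite(f"pics/{nm}.png",s["color"])
for a in sys.argv[2:]:
    t,z=a.split(":")
    for r in models.place_of(s,t):
        if r["conf"]>.3: print(t,round(r["conf"],2),np.array(r["xy"]),atz(s,r["xy"],float(z)))
E
python3 plan.py; python3 look.py w1 switch_grip:91 start_top:98.5 box:0
```

```text
t 2.65 p [449.6 235.4 279.9] yaw 90.0 j6 -76.1 w 1.0 ff 0.0
switch_grip 0.74 [326.9 208.2] [477.  281.5  91. ]
start_top 0.82 [225.7 202.5] [468.5 172.1  98.5]
start_top 0.68 [111.  150.6] [412.6  54.8  98.5]
box 0.63 [281.9 187.4] [475.  231.3   0. ]
```

View pics/w1.png

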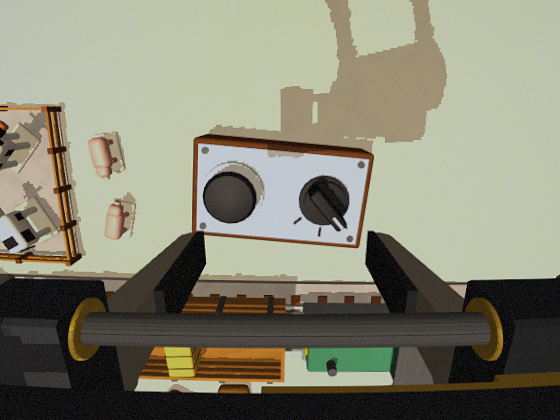

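The picture shows the bar at (327,208) pointing to the lower right (+x+y), so the switch is at +45°. The box is yawed about -4.5°. The engine is to the right (+y) and the pigs are at (107,155) and (117,218). I'll grip the bar and turn it to off.

```bash
python3 plan.py 476,282.5,180,130.5 476,282.5,92,130.5
```

```text
t 2.85 p [449.3 235.9 279.8] yaw 90.1 j6 -76.1 w 1.001 ff 0.0
x -0.0357 y 0.0620 z 0.1331 spin -0.4488 rows 3.8
x -0.0358 y 0.0620 z 0.2504 spin -0.4488 rows 1.4
```

>>> jog_arm:
  plan:
    - {"x":-0.036,"y":0.062,"z":0.133,"spin":-0.449,"jaw":1}
    - {"x":-0.036,"y":0.062,"z":0.133,"spin":-0.449,"jaw":1}
    - {"x":-0.036,"y":0.062,"z":0.133,"spin":-0.449,"jaw":1}
    - {"x":-0.036,"y":0.062,"z":0.133,"spin":-0.449,"jaw":1}
    - {"x":-0.036,"y":0.062,"z":0.133,"spin":-0.449,"jaw":1}
    - {"x":-0.036,"y":0.062,"z":0.133,"spin":-0.449,"jaw":1}

```text
time: 3.6
ee_pos: [476.8, 281.9, 180.4]
orientation: [[-0.762, -0.647, 0.0], [-0.647, 0.762, 0.0], [-0.0, -0.0, -1.0]]
wrist_force: [0.4, 0.4, 0.5]
grip_width: 1.003
finger_force: 0.0
```

```bash
python3 look.py w2 switch_grip:91 start_top:98.5; python3 plan.py 476,282.5,92,130.5
```

```text
switch_grip 0.78 [285.4 207.7] [474.  280.7  91. ]
start_top 0.72 [177.3 108.4] [466.  174.7  98.5]
t 3.75 p [477.  281.6 180.5] yaw 130.4 j6 -112.3 w 1.002 ff 0.0
x 0.0003 y 0.0018 z 0.1179 spin -0.0016 rows 1.4
```

View pics/w2.png

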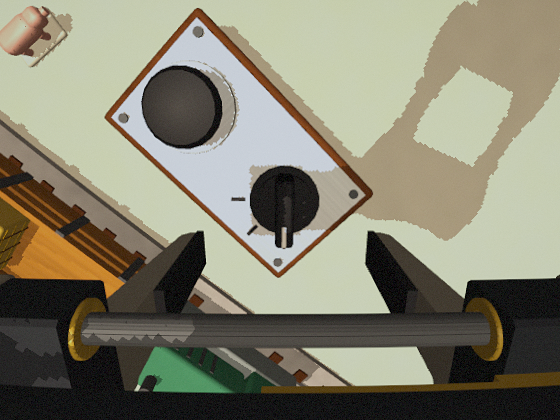

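The bar is vertical in the picture at column 284, aligned with the fingers (mid-column 286), and its white pointer mark faces down (+x+y). Descending and gripping.

>>> jog_arm:
  newtons: 25
  plan:
    - {"x":0.001,"y":0.001,"z":0.06,"spin":0,"jaw":1}
    - {"x":0.001,"y":0.001,"z":0.1175,"spin":0,"jaw":1}
    - {"x":0.001,"y":0.001,"z":0.1175,"spin":0,"jaw":1}
    - {"x":0.001,"y":0.001,"z":0.1175,"spin":0,"jaw":0}
    - {"x":0.001,"y":0.001,"z":0.1175,"spin":0,"jaw":0}
    - {"x":0.001,"y":0.001,"z":0.1175,"spin":0,"jaw":0}
    - {"x":0.001,"y":0.001,"z":0.1175,"spin":0,"jaw":0}
    - {"x":0.001,"y":0.001,"z":0.1175,"spin":0,"jaw":0}

```text
time: 4.75
ee_pos: [476.8, 281.4, 92.9]
orientation: [[-0.761, -0.649, 0.002], [-0.649, 0.761, -0.001], [-0.001, -0.002, -1.0]]
wrist_force: [0.9, -2.4, 6.5]
grip_width: 0.479
finger_force: 3.1
```

Still closing or closed on something: check.

>>> jog_arm:
  plan:
    - {"jaw":0}
    - {"jaw":0}
    - {"jaw":0}
    - {"jaw":0}
    - {"jaw":0}

```text
invalid input
```

>>> jog_arm:
  plan:
    - {"x":0,"y":0,"z":0,"spin":0,"jaw":0}
    - {"x":0,"y":0,"z":0,"spin":0,"jaw":0}
    - {"x":0,"y":0,"z":0,"spin":0,"jaw":0}
    - {"x":0,"y":0,"z":0,"spin":0,"jaw":0}
    - {"x":0,"y":0,"z":0,"spin":0,"jaw":0}

```text
time: 5.38
ee_pos: [477.4, 281.3, 93.1]
orientation: [[-0.761, -0.648, 0.003], [-0.648, 0.761, -0.0], [-0.002, -0.002, -1.0]]
wrist_force: [3.8, -3.4, 5.9]
grip_width: 0.15
finger_force: 25.9
```

>>> jog_arm:
  plan:
    - {"x":0,"y":0,"z":0,"spin":0.1,"jaw":0}
    - {"x":0,"y":0,"z":0,"spin":0.2,"jaw":0}
    - {"x":0,"y":0,"z":0,"spin":0.3,"jaw":0}
    - {"x":0,"y":0,"z":0,"spin":0.4,"jaw":0}
    - {"x":0,"y":0,"z":0,"spin":0.5,"jaw":0}
    - {"x":0,"y":0,"z":0,"spin":0.5,"jaw":0}
    - {"x":0,"y":0,"z":0,"spin":0.5,"jaw":0}

```text
time: 6.25
ee_pos: [477.5, 280.7, 93.1]
orientation: [[-0.997, 0.08, 0.003], [0.08, 0.997, -0.001], [-0.003, -0.001, -1.0]]
wrist_force: [3.8, -5.8, 5.6]
grip_width: 0.149
finger_force: 26.2
```

>>> jog_arm:
  plan:
    - {"x":0,"y":0,"z":0,"spin":0,"jaw":1}
    - {"x":0,"y":0,"z":0,"spin":0,"jaw":1}
    - {"x":0,"y":0,"z":0,"spin":0,"jaw":1}
    - {"x":0,"y":0,"z":0,"spin":0,"jaw":1}
    - {"x":0,"y":0,"z":-0.1,"spin":0,"jaw":1}
    - {"x":0,"y":0,"z":-0.16,"spin":0,"jaw":1}
    - {"x":0,"y":0,"z":-0.24,"spin":0,"jaw":1}
    - {"x":0,"y":0,"z":-0.24,"spin":0,"jaw":1}

```text
time: 7.25
ee_pos: [478.0, 282.6, 277.4]
orientation: [[-0.997, 0.08, 0.008], [0.08, 0.997, 0.003], [-0.008, 0.004, -1.0]]
wrist_force: [1.3, 0.5, -0.4]
grip_width: 0.994
finger_force: 0.0
```

```bash
python3 look.py w3 switch_grip:91 start_top:98.5; python3 plan.py 700,0,250,90 420,-180,280,90
```

```text
switch_grip 0.92 [282.7 182.2] [477.2 280.9  91. ]
switch_grip 0.32 [ 70.7 145.7] [419.6  61.2  91. ]
start_top 0.84 [179.1 183.3] [467.9 172.8  98.5]
t 7.4 p [474.8 281.4 270. ] yaw 85.4 j6 -67.3 w 1.0 ff 0.0
x -0.3294 y -0.3499 z 0.0258 spin -0.0509 rows 5.8
x 0.0237 y -0.6190 z -0.0125 spin -0.0509 rows 5.3
```

View pics/w3.png

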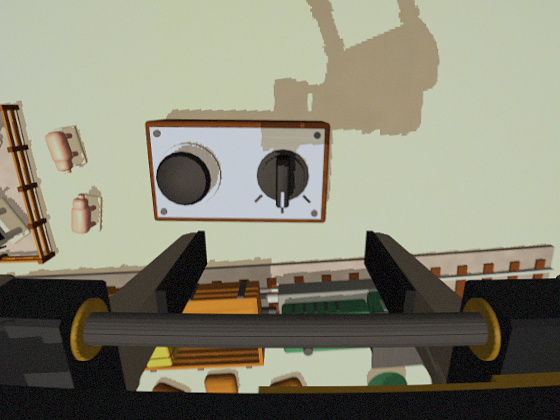

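The pointer mark is on the middle tick at (283,205), so the switch is off. Next I'll view the wagon, then the pen.

```bash
python3 plan.py 640,30,290,90
```

```text
t 7.4 p [474.8 281.4 270. ] yaw 85.4 j6 -67.3 w 1.0 ff 0.0
x -0.2462 y -0.3165 z -0.0272 spin -0.0509 rows 4.8
```

>>> jog_arm:
  plan:
    - {"x":-0.246,"y":-0.3165,"z":-0.027,"spin":-0.051,"jaw":1}
    - {"x":-0.246,"y":-0.3165,"z":-0.027,"spin":-0.051,"jaw":1}
    - {"x":-0.246,"y":-0.3165,"z":-0.027,"spin":-0.051,"jaw":1}
    - {"x":-0.246,"y":-0.3165,"z":-0.027,"spin":-0.051,"jaw":1}
    - {"x":-0.246,"y":-0.3165,"z":-0.027,"spin":-0.051,"jaw":1}
    - {"x":-0.246,"y":-0.3165,"z":-0.027,"spin":-0.051,"jaw":1}
    - {"x":-0.246,"y":-0.3165,"z":-0.027,"spin":-0.051,"jaw":1}

```text
time: 8.28
ee_pos: [639.7, 30.9, 289.9]
orientation: [[-1.0, -0.0, -0.004], [-0.0, 1.0, 0.001], [0.004, 0.001, -1.0]]
wrist_force: [-1.2, -0.4, -0.2]
grip_width: 0.997
finger_force: 0.0
```

```bash
python3 look.py w4 bale1:64 wagon:0 cow1:0; python3 plan.py 440,-210,290,90
```

```text
bale1 0.72 [336.5 213.4] [684.2  94.2  64. ]
bale1 0.66 [256.9 209.4] [679.1  -3.   64. ]
bale1 0.36 [431.3   7. ] [453.5 187.2  64. ]
wagon 0.74 [296.1 192.4] [673.6  46.9   0. ]
cow1 0.77 [170.1  78.2] [ 521.  -117.9    0. ]
t 8.475 p [640.2  31.6 292.1] yaw 90.1 j6 -98.1 w 1.0 ff 0.0
x 0.2675 y -0.3217 z 0.0029 spin 0.0012 rows 5.0
```

View pics/w4.png

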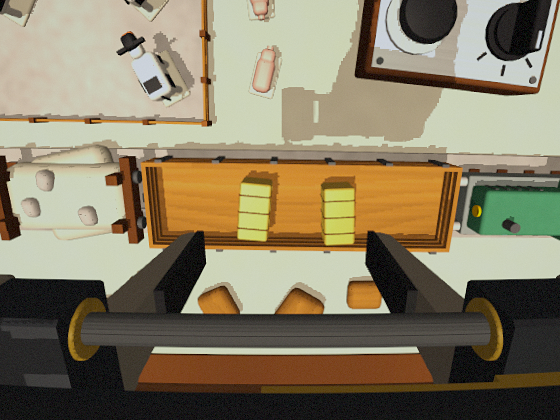

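The bales lie crosswise at (255,210) and (338,213), and all the wagon's walls are clear. Now the pen view.

>>> jog_arm:
  plan:
    - {"x":0.267,"y":-0.322,"z":0.003,"spin":0,"jaw":1}
    - {"x":0.267,"y":-0.322,"z":0.003,"spin":0,"jaw":1}
    - {"x":0.267,"y":-0.322,"z":0.003,"spin":0,"jaw":1}
    - {"x":0.267,"y":-0.322,"z":0.003,"spin":0,"jaw":1}
    - {"x":0.267,"y":-0.322,"z":0.003,"spin":0,"jaw":1}
    - {"x":0.267,"y":-0.322,"z":0.003,"spin":0,"jaw":1}
    - {"x":0.267,"y":-0.322,"z":0.003,"spin":0,"jaw":1}

```text
time: 9.35
ee_pos: [440.9, -210.5, 290.4]
orientation: [[-1.0, -0.0, 0.001], [-0.0, 1.0, 0.0], [-0.001, 0.0, -1.0]]
wrist_force: [1.0, -0.0, 0.2]
grip_width: 1.0
finger_force: 0.0
```

```bash
cat > m.py <<'E'
from h import *
np.set_printoptions(precision=1,suppress=True)
S={n:vision.snapshot(n) for n in("scene","side","wrist")}
cv2.imwrite("pics/w5.png",S["wrist"]["color"])
for t in ("bale1","cow1"):
    P={n:[r["xy"] for r in models.place_of(s,t) if r["conf"]>.3] for n,s in S.items()}
    for a in P["scene"]:
        for b in P["side"]:
            x,r=tri([(S["scene"],a),(S["side"],b)])
            if r<12: print(t,"scene+side",x,r)
        for n in ("side",):
          for c in P["wrist"]:
            x,r=tri([(S["scene"],a),(S["wrist"],c)])
            if r<12: print(t,"scene+wrist",x,r, "wrist@0",atz(S["wrist"],c,0))
for r in models.place_of(S["wrist"],"pen"): print("pen",r["conf"],atz(S["wrist"],r["xy"],0))
E
python3 m.py; python3 plan.py
```

```text
bale1 scene+side [681.4  -0.3  61.3] 1.3691697371554035
bale1 scene+wrist [681.2  -0.7  58.9] 0.05839166427393185 wrist@0 [729.8  31.5  -0. ]
bale1 scene+side [682.9  96.6  56. ] 0.8461313495640214
cow1 scene+side [ 415.9 -125.2   -4.3] 1.8845021408217262
cow1 scene+wrist [ 490.6 -139.9   89.9] 3.658472610100566 wrist@0 [ 523.  -117.3    0. ]
cow1 scene+wrist [ 419.1 -127.     1.3] 2.1646050458053905 wrist@0 [ 419.2 -129.     0. ]
cow1 scene+side [ 522.8 -117.9    0.8] 0.2853618439818542
cow1 scene+wrist [ 522.6 -117.6    0.9] 0.11732692194850573 wrist@0 [ 523.  -117.3    0. ]
cow1 scene+wrist [ 435.1  -97.6 -126.5] 7.94977863124225 wrist@0 [ 419.2 -129.     0. ]
cow1 scene+side [ 418.1 -301.7   -0.7] 0.13145602750151714
cow1 scene+wrist [ 417.7 -303.3   -0.3] 1.8502369527815823 wrist@0 [ 417.2 -305.1    0. ]
pen 0.86 [ 467.8 -217.1    0. ]
t 9.85 p [ 440.8 -211.   290.1] yaw 90.0 j6 -129.8 w 0.999 ff 0.0
```

View pics/w5.png

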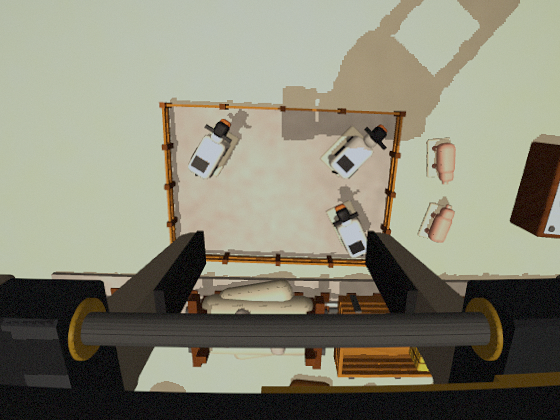

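The pen holds three cows with heads at (222,128), (378,132) and (341,210), and the triangulated heights agree with the text. Now bale 1 (y≈-1).

```bash
python3 plan.py 680,-1.5,160,86 680,-1.5,70,86
```

```text
t 9.85 p [ 440.8 -211.   290.1] yaw 90.0 j6 -129.8 w 0.999 ff 0.0
x -0.3191 y 0.2791 z 0.1735 spin 0.0449 rows 5.5
x -0.3191 y 0.2791 z 0.2935 spin 0.0449 rows 1.4
```

>>> jog_arm:
  plan:
    - {"x":-0.319,"y":0.279,"z":0.1735,"spin":0.045,"jaw":1}
    - {"x":-0.319,"y":0.279,"z":0.1735,"spin":0.045,"jaw":1}
    - {"x":-0.319,"y":0.279,"z":0.1735,"spin":0.045,"jaw":1}
    - {"x":-0.319,"y":0.279,"z":0.1735,"spin":0.045,"jaw":1}
    - {"x":-0.319,"y":0.279,"z":0.1735,"spin":0.045,"jaw":1}
    - {"x":-0.319,"y":0.279,"z":0.1735,"spin":0.045,"jaw":1}
    - {"x":-0.319,"y":0.279,"z":0.1735,"spin":0.045,"jaw":1}
    - {"x":-0.319,"y":0.279,"z":0.1735,"spin":0.045,"jaw":1}

```text
time: 10.85
ee_pos: [679.7, -2.6, 160.4]
orientation: [[-0.997, 0.071, 0.0], [0.071, 0.997, -0.0], [-0.0, -0.0, -1.0]]
wrist_force: [-0.6, -0.1, 0.9]
grip_width: 1.001
finger_force: 0.0
```

```bash
python3 look.py w6 bale1:64; python3 plan.py 680,-1.5,70,86; python3 -c "
import cv2;a=cv2.imread('pics/w6.png');cv2.imwrite('pics/w6c.png',a[120:420,100:460])"
```

```text
bale1 0.79 [406.1 208. ] [685.8  94.5  64. ]
t 10.95 p [679.8  -3.1 161.1] yaw 85.9 j6 -96.3 w 0.996 ff 0.0
x 0.0000 y 0.0022 z 0.1214 spin -0.0012 rows 1.5
```

View pics/w6c.png

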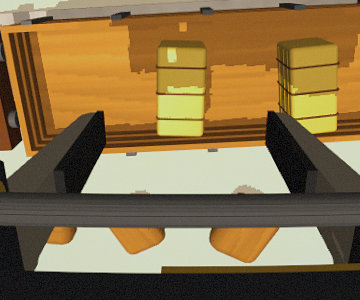

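The bale at crop (182,90) is aligned with the jaws. Descending.

>>> jog_arm:
  newtons: 15
  plan:
    - {"x":0,"y":0,"z":0.08,"spin":0,"jaw":1}
    - {"x":0,"y":0,"z":0.121,"spin":0,"jaw":1}
    - {"x":0,"y":0,"z":0.121,"spin":0,"jaw":0}
    - {"x":0,"y":0,"z":0.121,"spin":0,"jaw":0}
    - {"x":0,"y":0,"z":0.121,"spin":0,"jaw":0}
    - {"x":0,"y":0,"z":0.121,"spin":0,"jaw":0}
    - {"x":0,"y":0,"z":0.121,"spin":0,"jaw":0}
    - {"x":0,"y":0,"z":0.121,"spin":0,"jaw":0}
    - {"x":0,"y":0,"z":0.121,"spin":0,"jaw":0}
    - {"x":0,"y":0,"z":0.121,"spin":0,"jaw":0}

```text
time: 12.2
ee_pos: [680.0, -2.1, 69.5]
orientation: [[-0.998, 0.071, 0.0], [0.071, 0.998, -0.0], [-0.0, -0.0, -1.0]]
wrist_force: [-0.8, -0.5, 1.8]
grip_width: 0.389
finger_force: 15.0
```

```bash
python3 plan.py 680,-3,190,nan 528,-305,190,90 528,-305,27,90
```

```text
t 12.2 p [680.   -2.1  69.5] yaw 86.0 j6 -96.3 w 0.389 ff 15.000147968530655
x -0.0001 y -0.0013 z -0.1607 spin -0.0000 rows 1.9
x 0.1736 y -0.4172 z -0.1607 spin -0.0449 rows 5.4
x 0.1737 y -0.4172 z 0.0566 spin -0.0449 rows 2.6
```

>>> jog_arm:
  plan:
    - {"x":0,"y":0,"z":-0.08,"spin":0,"jaw":0}
    - {"x":0,"y":0,"z":-0.161,"spin":0,"jaw":0}
    - {"x":0.174,"y":-0.417,"z":-0.161,"spin":-0.045,"jaw":0}
    - {"x":0.174,"y":-0.417,"z":-0.161,"spin":-0.045,"jaw":0}
    - {"x":0.174,"y":-0.417,"z":-0.161,"spin":-0.045,"jaw":0}
    - {"x":0.174,"y":-0.417,"z":-0.161,"spin":-0.045,"jaw":0}
    - {"x":0.174,"y":-0.417,"z":-0.161,"spin":-0.045,"jaw":0}
    - {"x":0.174,"y":-0.417,"z":-0.161,"spin":-0.045,"jaw":0}
    - {"x":0.174,"y":-0.417,"z":-0.161,"spin":-0.045,"jaw":0}

```text
time: 13.32
ee_pos: [526.6, -306.3, 189.7]
orientation: [[-1.0, 0.003, -0.0], [0.003, 1.0, 0.0], [0.0, 0.0, -1.0]]
wrist_force: [0.2, 0.3, 0.1]
grip_width: 0.391
finger_force: 15.0
```

```bash
python3 plan.py 528,-305,27,90 683.5,95,160,92
```

```text
t 13.325 p [ 526.6 -306.3  189.7] yaw 89.8 j6 -131.3 w 0.391 ff 14.999904334545135
x -0.0019 y 0.0016 z 0.2170 spin -0.0021 rows 2.6
x -0.2074 y 0.5357 z 0.0398 spin -0.0243 rows 7.2
```

Wrist force settled, so I'll lower, release and rise.

>>> jog_arm:
  plan:
    - {"x":0,"y":0,"z":0.08,"spin":0,"jaw":0}
    - {"x":0,"y":0,"z":0.16,"spin":0,"jaw":0}
    - {"x":0,"y":0,"z":0.2,"spin":0,"jaw":0}
    - {"x":0,"y":0,"z":0.217,"spin":0,"jaw":0}
    - {"x":0,"y":0,"z":0.217,"spin":0,"jaw":0}
    - {"x":0,"y":0,"z":0.217,"spin":0,"jaw":0.6}
    - {"x":0,"y":0,"z":0.217,"spin":0,"jaw":0.6}
    - {"x":0,"y":0,"z":0.217,"spin":0,"jaw":0.6}
    - {"x":0,"y":0,"z":0.15,"spin":0,"jaw":0.6}
    - {"x":0,"y":0,"z":0.04,"spin":0,"jaw":1}

```text
time: 14.58
ee_pos: [526.6, -304.0, 140.0]
orientation: [[-1.0, 0.0, -0.003], [0.0, 1.0, 0.002], [0.003, 0.002, -1.0]]
wrist_force: [0.4, -1.2, -0.2]
grip_width: 0.688
finger_force: 0.0
```

```bash
python3 plan.py 683.5,95,160,92
```

```text
t 14.575 p [ 526.6 -304.   140. ] yaw 90.0 j6 -131.4 w 0.688 ff 0.0
x -0.2091 y 0.5321 z -0.0260 spin -0.0224 rows 6.9
```

>>> jog_arm:
  plan:
    - {"x":-0.209,"y":0.532,"z":0,"spin":-0.0224,"jaw":1}
    - {"x":-0.209,"y":0.532,"z":0,"spin":-0.0224,"jaw":1}
    - {"x":-0.209,"y":0.532,"z":0,"spin":-0.0224,"jaw":1}
    - {"x":-0.209,"y":0.532,"z":0,"spin":-0.0224,"jaw":1}
    - {"x":-0.209,"y":0.532,"z":0,"spin":-0.0224,"jaw":1}
    - {"x":-0.209,"y":0.532,"z":0,"spin":-0.0224,"jaw":1}
    - {"x":-0.209,"y":0.532,"z":0,"spin":-0.0224,"jaw":1}
    - {"x":-0.209,"y":0.532,"z":0,"spin":-0.0224,"jaw":1}
    - {"x":-0.209,"y":0.532,"z":0,"spin":-0.0224,"jaw":1}

```text
time: 15.7
ee_pos: [684.2, 93.8, 140.0]
orientation: [[-0.999, -0.035, -0.0], [-0.035, 0.999, -0.0], [0.0, -0.0, -1.0]]
wrist_force: [-0.0, 0.0, -0.3]
grip_width: 1.003
finger_force: 0.0
```

```bash
python3 look.py w7 bale1:64
python3 - <<'E'
import cv2,numpy as np
a=cv2.imread("pics/w7.png"); h=cv2.cvtColor(a,cv2.COLOR_BGR2HSV)
m=cv2.inRange(h,(22,110,60),(35,255,255)); m=cv2.morphologyEx(m,cv2.MORPH_OPEN,np.ones((3,3)))
for c in cv2.findContours(m,0,2)[0]:
    if cv2.contourArea(c)>300: print(cv2.minAreaRect(c))
E
python3 plan.py 683.5,95,70,92
```

```text
bale1 0.62 [285.6 217.2] [684.3  94.2  64. ]
((285.55804443359375, 260.6470947265625), (16.615554809570312, 49.27930450439453), 88.45184326171875)
((285.0, 238.0), (24.0, 50.0), 90.0)
((286.0, 210.0), (24.0, 46.0), 90.0)
t 15.8 p [684.1  92.8 140.1] yaw 91.9 j6 -94.2 w 1.005 ff 0.0
x 0.0007 y 0.0030 z 0.0935 spin -0.0008 rows 1.1
```

>>> jog_arm:
  plan:
    - {"x":0,"y":0,"z":0.06,"spin":0,"jaw":1}
    - {"x":0,"y":0.001,"z":0.0935,"spin":0,"jaw":1}
    - {"x":0,"y":0.001,"z":0.0935,"spin":0,"jaw":0}
    - {"x":0,"y":0.001,"z":0.0935,"spin":0,"jaw":0}
    - {"x":0,"y":0.001,"z":0.0935,"spin":0,"jaw":0}
    - {"x":0,"y":0.001,"z":0.0935,"spin":0,"jaw":0}
    - {"x":0,"y":0.001,"z":0.0935,"spin":0,"jaw":0}
    - {"x":0,"y":0.001,"z":0.0935,"spin":0,"jaw":0}
    - {"x":0,"y":0.001,"z":0.0935,"spin":0,"jaw":0}
    - {"x":0,"y":0.001,"z":0.0935,"spin":0,"jaw":0}

```text
time: 17.05
ee_pos: [684.5, 95.0, 70.1]
orientation: [[-0.999, -0.035, 0.0], [-0.035, 0.999, 0.0], [-0.0, 0.0, -1.0]]
wrist_force: [-0.4, 0.3, 0.9]
grip_width: 0.39
finger_force: 15.0
```

```bash
python3 plan.py 684,94,190,nan 475,-205,190,90
```

```text
t 17.05 p [684.5  95.   70.1] yaw 92.0 j6 -94.1 w 0.39 ff 14.998518526554108
x 0.0006 y -0.0013 z -0.1599 spin -0.0000 rows 1.9
x 0.2932 y -0.3899 z -0.1599 spin 0.0225 rows 5.8
```

>>> jog_arm:
  plan:
    - {"x":0,"y":0,"z":-0.08,"spin":0,"jaw":0}
    - {"x":0,"y":0,"z":-0.16,"spin":0,"jaw":0}
    - {"x":0.293,"y":-0.39,"z":-0.16,"spin":0.0225,"jaw":0}
    - {"x":0.293,"y":-0.39,"z":-0.16,"spin":0.0225,"jaw":0}
    - {"x":0.293,"y":-0.39,"z":-0.16,"spin":0.0225,"jaw":0}
    - {"x":0.293,"y":-0.39,"z":-0.16,"spin":0.0225,"jaw":0}
    - {"x":0.293,"y":-0.39,"z":-0.16,"spin":0.0225,"jaw":0}
    - {"x":0.293,"y":-0.39,"z":-0.16,"spin":0.0225,"jaw":0}
    - {"x":0.293,"y":-0.39,"z":-0.16,"spin":0.0225,"jaw":0}
    - {"x":0.293,"y":-0.39,"z":-0.16,"spin":0.0225,"jaw":0}

```text
time: 18.3
ee_pos: [475.2, -204.7, 189.8]
orientation: [[-1.0, 0.0, 0.0], [0.0, 1.0, 0.001], [-0.0, 0.001, -1.0]]
wrist_force: [0.5, 0.7, -0.3]
grip_width: 0.393
finger_force: 15.0
```

```bash
python3 plan.py 475,-205,27,90 440,-210,290,90
```

```text
t 18.3 p [ 475.2 -204.7  189.8] yaw 90.0 j6 -126.7 w 0.393 ff 14.998404532670975
x 0.0003 y -0.0006 z 0.2171 spin -0.0003 rows 2.6
x 0.0469 y -0.0071 z -0.1336 spin -0.0003 rows 4.2
```

>>> jog_arm:
  plan:
    - {"x":0,"y":0,"z":0.08,"spin":0,"jaw":0}
    - {"x":0,"y":0,"z":0.16,"spin":0,"jaw":0}
    - {"x":0,"y":0,"z":0.2,"spin":0,"jaw":0}
    - {"x":0,"y":0,"z":0.217,"spin":0,"jaw":0}
    - {"x":0,"y":0,"z":0.217,"spin":0,"jaw":0}
    - {"x":0,"y":0,"z":0.217,"spin":0,"jaw":0.6}
    - {"x":0,"y":0,"z":0.217,"spin":0,"jaw":0.6}
    - {"x":0,"y":0,"z":0.217,"spin":0,"jaw":0.6}
    - {"x":0,"y":0,"z":0.15,"spin":0,"jaw":0.6}
    - {"x":0,"y":0,"z":0.07,"spin":0,"jaw":0.8}

```text
time: 19.55
ee_pos: [474.0, -204.5, 137.8]
orientation: [[-1.0, 0.0, -0.002], [0.0, 1.0, 0.002], [0.002, 0.002, -1.0]]
wrist_force: [0.5, -1.3, 0.5]
grip_width: 0.684
finger_force: 0.0
```

```bash
python3 plan.py 440,-210,290,90
```

```text
t 19.55 p [ 474.  -204.5  137.8] yaw 90.0 j6 -126.7 w 0.684 ff 0.0
x 0.0458 y -0.0070 z -0.2028 spin -0.0003 rows 2.5
```

>>> jog_arm:
  plan:
    - {"x":0.046,"y":-0.007,"z":-0.203,"spin":0,"jaw":1}
    - {"x":0.046,"y":-0.007,"z":-0.203,"spin":0,"jaw":1}
    - {"x":0.046,"y":-0.007,"z":-0.203,"spin":0,"jaw":1}
    - {"x":0.046,"y":-0.007,"z":-0.203,"spin":0,"jaw":1}
    - {"x":0.046,"y":-0.007,"z":-0.203,"spin":0,"jaw":1}

```text
time: 20.18
ee_pos: [440.1, -209.9, 288.2]
orientation: [[-1.0, 0.0, -0.002], [0.0, 1.0, 0.001], [0.002, 0.001, -1.0]]
wrist_force: [-0.0, -0.0, -0.2]
grip_width: 1.002
finger_force: 0.0
```

```bash
cat > c.py <<'E'
from h import *
import pickle
np.set_printoptions(precision=1,suppress=True)
s=vision.snapshot("wrist"); pickle.dump(s,open("s.pkl","wb"))
for t,z in(("cow1",0),("bale1",19),("pen",0)):
    for r in models.place_of(s,t):
        if r["conf"]>.3: print(t,round(r["conf"],2),np.array(r["xy"]),atz(s,r["xy"],z))
cv2.imwrite("pics/w8.png",cv2.resize(s["color"][90:270,150:420],None,fx=2.9,fy=2.9,interpolation=cv2.INTER_CUBIC))
E
python3 c.py
```

```text
cow1 0.86 [345.1 222.1] [ 518.3 -123.1    0. ]
cow1 0.68 [341.3 152.3] [ 418.3 -133.2    0. ]
cow1 0.67 [217.4 150.3] [ 415.6 -301.1    0. ]
bale1 0.88 [291.7 198.2] [ 477.6 -200.6   19. ]
bale1 0.71 [216.8 231.6] [ 525.6 -304.1   19. ]
bale1 0.46 [341.4 152.9] [ 416.7 -136.4   19. ]
pen 0.75 [280.6 187.8] [ 467.8 -215.7    0. ]
```

View pics/w8.png

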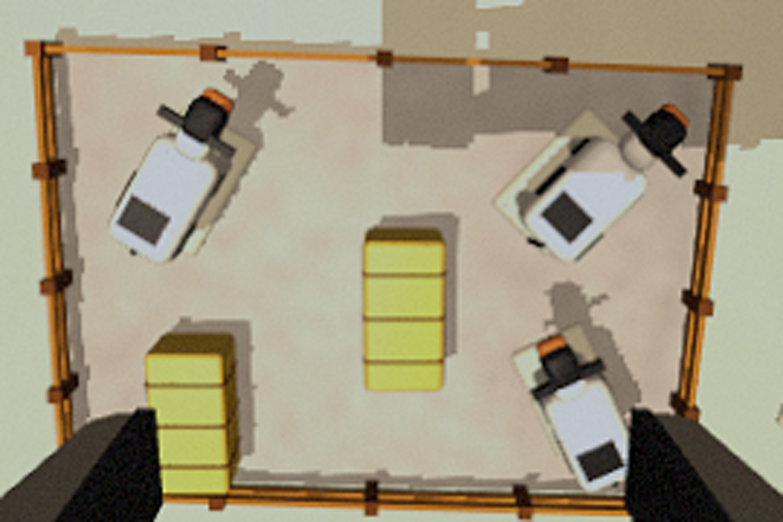

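Both bales lie in the pen, at crop (405,310) and (190,420). The cow trunk axes (tail→muzzle) are A (138,245)→(215,100), B (548,240)→(672,118) and C (608,480)→(552,343).

```bash
cat > d.py <<'E'
from h import *
import pickle
s=pickle.load(open("s.pkl","rb")); g=lambda p: atz(s,(p[0]/2.9+150,p[1]/2.9+90),60)
for n,t,m in(("A",(138,245),(213,103)),("B",(548,240),(670,118)),("C",(608,480),(553,345))):
    a,b=g(t),g(m); d=(b-a)[:2]; L=np.linalg.norm(d); d/=L; ang=np.degrees(np.arctan2(d[1],d[0]))
    print(n,"len",L.round(1),"heading",ang.round(1),"origin",(a[:2]+27*d).round(1),"toolyaw",((ang+90)%180).round(1))
E
python3 d.py; python3 plan.py
```

```text
A len 66.3 heading 149.5 origin [ 414.  -300.3] toolyaw 59.5
B len 68.0 heading 136.6 origin [ 415.6 -126.9] toolyaw 46.6
C len 68.1 heading -156.3 origin [ 517.9 -124.8] toolyaw 113.7
t 20.375 p [ 440.1 -209.8  287.9] yaw 90.0 j6 -129.7 w 1.001 ff 0.0
```

```bash
python3 - <<'E'
from h import *
import pickle
s=pickle.load(open("s.pkl","rb")); T=np.array(s["cam_to_world"]); T[:3,3]+=np.array([640.2,31.6,292.1])-np.array([440.1,-209.8,287.9]); s["cam_to_world"]=T
P=[atz(s,p,77)[:2] for p in((143,163),(462,166),(462,250),(150,248))]; print(np.round(P,1),np.mean(P,0))
E
python3 plan.py 520,-121.5,150,113 520,-121.5,61,113
```

```text
[[ 621.4 -131.5]
 [ 624.5  237.1]
 [ 730.2  252.9]
 [ 727.  -135.1]] [675.7621772  55.8689368]
t 20.375 p [ 440.1 -209.8  287.9] yaw 90.0 j6 -129.7 w 1.001 ff 0.0
x -0.1070 y 0.1174 z 0.1838 spin -0.2555 rows 2.9
x -0.1073 y 0.1171 z 0.3025 spin -0.2555 rows 1.4
```

>>> jog_arm:
  plan:
    - {"x":-0.107,"y":0.117,"z":0.184,"spin":-0.2555,"jaw":0.7}
    - {"x":-0.107,"y":0.117,"z":0.184,"spin":-0.2555,"jaw":0.7}
    - {"x":-0.107,"y":0.117,"z":0.184,"spin":-0.2555,"jaw":0.7}
    - {"x":-0.107,"y":0.117,"z":0.184,"spin":-0.2555,"jaw":0.7}
    - {"x":-0.107,"y":0.117,"z":0.184,"spin":-0.2555,"jaw":0.7}
    - {"x":-0.107,"y":0.117,"z":0.184,"spin":-0.2555,"jaw":0.7}

```text
time: 21.12
ee_pos: [521.5, -123.9, 153.5]
orientation: [[-0.921, -0.389, 0.003], [-0.389, 0.921, -0.002], [-0.002, -0.003, -1.0]]
wrist_force: [-0.5, 0.4, -0.6]
grip_width: 0.703
finger_force: 0.0
```

```bash
python3 look.py w9 cow1:0; python3 plan.py 520,-121.5,61,113;python3 -c "
import cv2;a=cv2.imread('pics/w9.png');cv2.imwrite('pics/w9c.png',a[60:420,100:460])"
```

```text
cow1 0.91 [290.8 195.5] [ 523.2 -117.1    0. ]
cow1 0.83 [139.7   7.6] [ 420.2 -302.6    0. ]
cow1 0.79 [323.1  86.4] [ 419.1 -130.3   -0. ]
t 21.225 p [ 521.3 -123.8  153.3] yaw 112.9 j6 -139.2 w 0.7 ff 0.0
x 0.0007 y 0.0038 z 0.1231 spin -0.0010 rows 1.5
```

View pics/w9c.png

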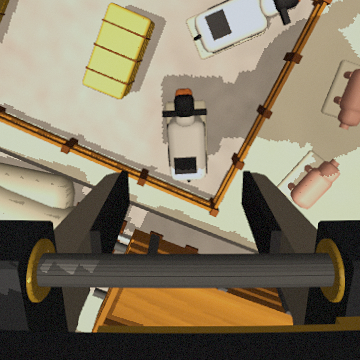

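Cow C is at crop (185,145), aligned with the jaws.

>>> jog_arm:
  newtons: 10
  plan:
    - {"x":0,"y":0.001,"z":0.08,"spin":0,"jaw":0.7}
    - {"x":0,"y":0.001,"z":0.123,"spin":0,"jaw":0.7}
    - {"x":0,"y":0.001,"z":0.123,"spin":0,"jaw":0.7}
    - {"x":0,"y":0.001,"z":0.123,"spin":0,"jaw":0}
    - {"x":0,"y":0.001,"z":0.123,"spin":0,"jaw":0}
    - {"x":0,"y":0.001,"z":0.123,"spin":0,"jaw":0}
    - {"x":0,"y":0.001,"z":0.123,"spin":0,"jaw":0}
    - {"x":0,"y":0.001,"z":0.123,"spin":0,"jaw":0}
    - {"x":0,"y":0.001,"z":0.123,"spin":0,"jaw":0}

```text
time: 22.35
ee_pos: [521.1, -122.4, 60.2]
orientation: [[-0.921, -0.391, 0.001], [-0.391, 0.921, -0.001], [-0.001, -0.001, -1.0]]
wrist_force: [-1.2, -0.7, 6.3]
grip_width: 0.331
finger_force: 9.8
```

```bash
python3 plan.py 520,-122,195,nan 677,140,195,90 677,140,195,0
```

```text
t 22.35 p [ 521.1 -122.4   60.2] yaw 113.0 j6 -139.1 w 0.331 ff 9.806637167930603
x 0.0010 y 0.0008 z -0.1798 spin -0.0000 rows 2.2
x -0.3282 y 0.2406 z -0.1799 spin 0.2555 rows 4.9
x -0.3282 y 0.2406 z -0.1799 spin -0.7445 rows 8.4
```

>>> jog_arm:
  plan:
    - {"x":0,"y":0,"z":-0.06,"spin":0,"jaw":0}
    - {"x":0,"y":0,"z":-0.13,"spin":0,"jaw":0}
    - {"x":0,"y":0,"z":-0.18,"spin":0,"jaw":0}
    - {"x":-0.05,"y":0.03,"z":-0.18,"spin":0.11,"jaw":0}
    - {"x":-0.1,"y":0.07,"z":-0.18,"spin":0.22,"jaw":0}
    - {"x":-0.16,"y":0.11,"z":-0.18,"spin":0.33,"jaw":0}
    - {"x":-0.22,"y":0.15,"z":-0.18,"spin":0.44,"jaw":0}
    - {"x":-0.28,"y":0.2,"z":-0.18,"spin":0.55,"jaw":0}
    - {"x":-0.328,"y":0.24,"z":-0.18,"spin":0.66,"jaw":0}
    - {"x":-0.328,"y":0.24,"z":-0.18,"spin":0.77,"jaw":0}

```text
time: 23.6
ee_pos: [676.5, 143.4, 192.4]
orientation: [[-0.69, 0.724, -0.002], [0.724, 0.69, 0.001], [0.002, -0.001, -1.0]]
wrist_force: [0.0, 0.9, -1.1]
grip_width: 0.325
finger_force: 10.0
```

```bash
python3 plan.py 677,140,195,0 677,140,108,0
```

```text
t 23.6 p [676.5 143.4 192.4] yaw 43.6 j6 -41.6 w 0.325 ff 9.992428421974182
x -0.0038 y -0.0027 z -0.0034 spin 0.4844 rows 4.1
x -0.0040 y -0.0025 z 0.1126 spin 0.4844 rows 1.4
```

>>> jog_arm:
  plan:
    - {"x":-0.003,"y":-0.003,"z":0,"spin":0.12,"jaw":0}
    - {"x":-0.003,"y":-0.003,"z":0,"spin":0.24,"jaw":0}
    - {"x":-0.003,"y":-0.003,"z":0,"spin":0.36,"jaw":0}
    - {"x":-0.003,"y":-0.003,"z":0,"spin":0.4844,"jaw":0}
    - {"x":-0.003,"y":-0.003,"z":0,"spin":0.4844,"jaw":0}
    - {"x":-0.003,"y":-0.003,"z":0.06,"spin":0.4844,"jaw":0}
    - {"x":-0.003,"y":-0.003,"z":0.06,"spin":0.4844,"jaw":0}

```text
time: 24.48
ee_pos: [673.1, 136.6, 144.3]
orientation: [[-0.004, 1.0, -0.01], [1.0, 0.004, -0.0], [-0.0, -0.01, -1.0]]
wrist_force: [-0.8, 0.3, -0.5]
grip_width: 0.326
finger_force: 10.0
```

```bash
cat > o.py <<'E'
from h import *
import sys
S={n:vision.snapshot(n) for n in("scene","side")}
a=S["scene"]["color"][120:330,220:460]; b=S["side"]["color"][110:320,190:400]
cv2.imwrite(f"pics/{sys.argv[1]}.png",cv2.resize(np.hstack([a,b[:, :200]]),None,fx=1.8,fy=1.8))
E
python3 o.py o1; python3 plan.py 677,140,106,0
```

```text
t 24.575 p [676.3 136.8 149.4] yaw 0.2 j6 1.2 w 0.325 ff 9.998074471950531
x 0.0043 y 0.0010 z 0.0579 spin 0.0021 rows 0.7
```

View pics/o1.png

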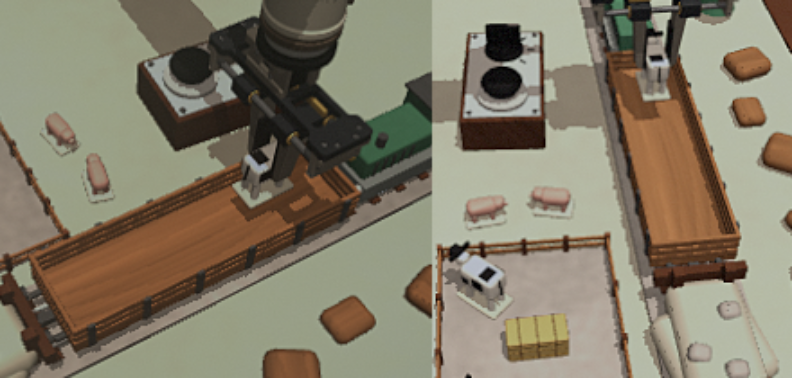

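The cow hangs upright over the wagon's front part, facing the engine. Lower and release.

>>> jog_arm:
  plan:
    - {"x":0,"y":0.001,"z":0.03,"spin":0,"jaw":0}
    - {"x":0,"y":0.001,"z":0.05,"spin":0,"jaw":0}
    - {"x":0,"y":0.001,"z":0.0575,"spin":0,"jaw":0}
    - {"x":0,"y":0.001,"z":0.0575,"spin":0,"jaw":0}
    - {"x":0,"y":0.001,"z":0.0575,"spin":0,"jaw":0.5}
    - {"x":0,"y":0.001,"z":0.0575,"spin":0,"jaw":0.6}
    - {"x":0,"y":0.001,"z":0.0575,"spin":0,"jaw":0.7}
    - {"x":0,"y":0.001,"z":0.0,"spin":0,"jaw":0.7}
    - {"x":0,"y":0.001,"z":-0.06,"spin":0,"jaw":0.7}
    - {"x":0,"y":0.001,"z":-0.14,"spin":0,"jaw":0.7}

```text
time: 25.82
ee_pos: [676.4, 136.6, 254.4]
orientation: [[-0.002, 1.0, -0.003], [1.0, 0.002, -0.0], [-0.0, -0.003, -1.0]]
wrist_force: [-0.2, 0.2, -0.3]
grip_width: 0.699
finger_force: 0.0
```

```bash
python3 o.py o2; python3 plan.py 418,-129,170,46 418,-129,61,46
```

```text
t 25.925 p [681.1 136.9 264.3] yaw 0.1 j6 1.3 w 0.704 ff 0.0
x -0.3540 y -0.3534 z 0.1201 spin -0.5100 rows 6.2
x -0.3540 y -0.3557 z 0.2654 spin -0.5100 rows 1.7
```

View pics/o2.png

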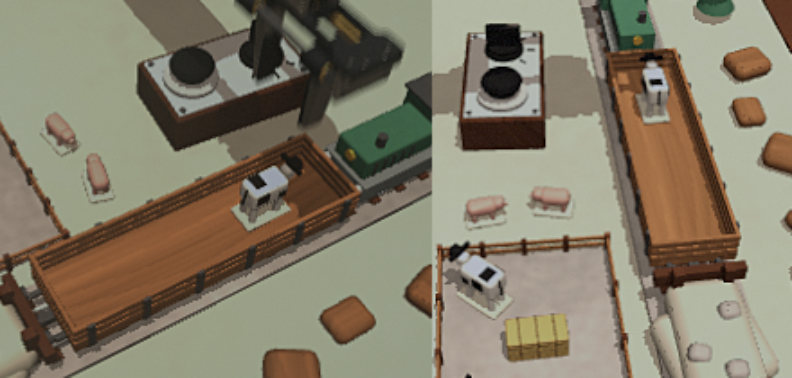

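Cow C stands in the wagon. Next is cow B.

>>> jog_arm:
  plan:
    - {"x":-0.35,"y":-0.35,"z":0.12,"spin":-0.51,"jaw":0.7}
    - {"x":-0.354,"y":-0.3535,"z":0.12,"spin":-0.51,"jaw":0.7}
    - {"x":-0.354,"y":-0.3535,"z":0.12,"spin":-0.51,"jaw":0.7}
    - {"x":-0.354,"y":-0.3535,"z":0.12,"spin":-0.51,"jaw":0.7}
    - {"x":-0.354,"y":-0.3535,"z":0.12,"spin":-0.51,"jaw":0.7}
    - {"x":-0.354,"y":-0.3535,"z":0.12,"spin":-0.51,"jaw":0.7}
    - {"x":-0.354,"y":-0.3535,"z":0.12,"spin":-0.51,"jaw":0.7}
    - {"x":-0.354,"y":-0.3535,"z":0.12,"spin":-0.51,"jaw":0.7}
    - {"x":-0.354,"y":-0.3535,"z":0.12,"spin":-0.51,"jaw":0.7}

```text
time: 27.05
ee_pos: [413.8, -128.8, 165.0]
orientation: [[-0.72, 0.694, 0.001], [0.694, 0.72, -0.0], [-0.001, 0.001, -1.0]]
wrist_force: [-0.1, 0.4, -0.2]
grip_width: 0.702
finger_force: 0.0
```

```bash
cat > e.py <<'E'
from h import *
np.set_printoptions(precision=1,suppress=True)
s=vision.snapshot("wrist"); c=s["color"].astype(int); cv2.imwrite("pics/e.png",s["color"])
m=((c.min(2)>150)&(c.max(2)-c.min(2)<40)).astype(np.uint8)*255; m[235:]=0
m=cv2.morphologyEx(m,cv2.MORPH_OPEN,np.ones((5,5))); m=cv2.morphologyEx(m,cv2.MORPH_CLOSE,np.ones((15,15)))
for q in cv2.findContours(m,0,2)[0]:
    A=cv2.contourArea(q)
    if A>500: print(A,cv2.minAreaRect(q),"z60",atz(s,cv2.minAreaRect(q)[0],60))
for n in("cow1","bale1"):
    for r in models.place_of(s,n):
        if r["conf"]>.3: print(n,round(r["conf"],2),np.array(r["xy"]),atz(s,r["xy"],0))
E
python3 e.py; python3 plan.py 418,-129,61,46
```

```text
94832.5 ((279.5, 117.0), (234.0, 559.0), 90.0) z60 [359.5 -83.2  60. ]
cow1 0.57 [289.  192.7] [ 419.5 -129.4   -0. ]
bale1 0.85 [194.4 358.6] [ 488.9 -352.     0. ]
bale1 0.55 [273.5 285.7] [ 483.8 -214.4    0. ]
t 27.2 p [ 413.6 -128.6  164.8] yaw 46.1 j6 -79.5 w 0.702 ff 0.0
x -0.0045 y 0.0037 z 0.1384 spin 0.0011 rows 1.7
```

>>> jog_arm:
  plan:
    - {"x":-0.0045,"y":0.0035,"z":0.08,"spin":0,"jaw":0.7}
    - {"x":-0.0045,"y":0.0035,"z":0.1384,"spin":0,"jaw":0.7}
    - {"x":-0.0045,"y":0.0035,"z":0.1384,"spin":0,"jaw":0.7}
    - {"x":-0.0045,"y":0.0035,"z":0.1384,"spin":0,"jaw":0}
    - {"x":-0.0045,"y":0.0035,"z":0.1384,"spin":0,"jaw":0}
    - {"x":-0.0045,"y":0.0035,"z":0.1384,"spin":0,"jaw":0}
    - {"x":-0.0045,"y":0.0035,"z":0.1384,"spin":0,"jaw":0}
    - {"x":-0.0045,"y":0.0035,"z":0.1384,"spin":0,"jaw":0}
    - {"x":-0.0045,"y":0.0035,"z":0.1384,"spin":0,"jaw":0}

```text
time: 28.32
ee_pos: [417.8, -130.0, 61.4]
orientation: [[-0.719, 0.695, 0.002], [0.695, 0.719, -0.001], [-0.002, 0.001, -1.0]]
wrist_force: [1.2, 2.1, 6.3]
grip_width: 0.327
finger_force: 10.0
```

```bash
python3 plan.py 418,-129,195,nan 677,28,195,0
```

```text
t 28.325 p [ 417.8 -130.    61.4] yaw 46.0 j6 -79.2 w 0.327 ff 9.993374794721603
x 0.0004 y 0.0013 z -0.1781 spin -0.0000 rows 2.1
x -0.1024 y 0.3918 z -0.1775 spin 0.5109 rows 4.8
```

>>> jog_arm:
  plan:
    - {"x":0,"y":0,"z":-0.06,"spin":0,"jaw":0}
    - {"x":0,"y":0,"z":-0.13,"spin":0,"jaw":0}
    - {"x":0,"y":0,"z":-0.178,"spin":0,"jaw":0}
    - {"x":-0.02,"y":0.08,"z":-0.178,"spin":0.1,"jaw":0}
    - {"x":-0.04,"y":0.16,"z":-0.178,"spin":0.2,"jaw":0}
    - {"x":-0.06,"y":0.24,"z":-0.178,"spin":0.31,"jaw":0}
    - {"x":-0.08,"y":0.32,"z":-0.178,"spin":0.42,"jaw":0}
    - {"x":-0.1024,"y":0.392,"z":-0.178,"spin":0.511,"jaw":0}
    - {"x":-0.1024,"y":0.392,"z":-0.178,"spin":0.511,"jaw":0}
    - {"x":-0.1024,"y":0.392,"z":-0.178,"spin":0.511,"jaw":0}

```text
time: 29.58
ee_pos: [675.5, 28.2, 192.8]
orientation: [[-0.001, 1.0, -0.003], [1.0, 0.001, -0.0], [-0.0, -0.003, -1.0]]
wrist_force: [-0.3, 0.1, -0.9]
grip_width: 0.326
finger_force: 10.0
```

```bash
python3 plan.py 677,28,107,0
```

```text
t 29.575 p [675.5  28.2 192.8] yaw 0.1 j6 -7.9 w 0.326 ff 9.994420409202576
x -0.0003 y 0.0024 z 0.1144 spin 0.0006 rows 1.4
```

>>> jog_arm:
  plan:
    - {"x":0,"y":0.0,"z":0.07,"spin":0,"jaw":0}
    - {"x":0,"y":0.0,"z":0.07,"spin":0,"jaw":0}
    - {"x":0,"y":0.0,"z":0.07,"spin":0,"jaw":0}

```text
time: 29.95
ee_pos: [676.4, 27.7, 143.4]
orientation: [[0.001, 1.0, 0.001], [1.0, -0.001, -0.0], [-0.0, 0.001, -1.0]]
wrist_force: [0.5, -0.1, -1.4]
grip_width: 0.323
finger_force: 10.0
```

```bash
python3 plan.py 677,28,107,0
```

```text
t 29.95 p [676.4  27.7 143.4] yaw -0.0 j6 -7.8 w 0.323 ff 9.994462430477142
x 0.0004 y 0.0007 z 0.0486 spin -0.0004 rows 0.6
```

>>> jog_arm:
  plan:
    - {"x":0,"y":0.0,"z":0.03,"spin":0,"jaw":0}
    - {"x":0,"y":0.0,"z":0.044,"spin":0,"jaw":0}
    - {"x":0,"y":0.0,"z":0.0485,"spin":0,"jaw":0}
    - {"x":0,"y":0.0,"z":0.0485,"spin":0,"jaw":0}
    - {"x":0,"y":0.0,"z":0.0485,"spin":0,"jaw":0.5}
    - {"x":0,"y":0.0,"z":0.0485,"spin":0,"jaw":0.6}
    - {"x":0,"y":0.0,"z":0.0485,"spin":0,"jaw":0.7}
    - {"x":0,"y":0.0,"z":0.0,"spin":0,"jaw":0.7}
    - {"x":0,"y":0.0,"z":-0.06,"spin":0,"jaw":0.7}
    - {"x":0,"y":0.0,"z":-0.12,"spin":0,"jaw":0.7}

```text
time: 31.2
ee_pos: [676.2, 28.4, 232.8]
orientation: [[-0.0, 1.0, -0.0], [1.0, 0.0, 0.0], [0.0, -0.0, -1.0]]
wrist_force: [-0.2, -0.0, 0.5]
grip_width: 0.702
finger_force: 0.0
```

```bash
cat > k.py <<'E'
from h import *
np.set_printoptions(precision=1,suppress=True)
S={n:vision.snapshot(n) for n in("scene","side")}
for t in("cow1","bale1","pig1"):
    P={n:[r["xy"] for r in models.place_of(s,t) if r["conf"]>.3] for n,s in S.items()}
    for a in P["scene"]:
        print(t,"scene z0/45",atz(S["scene"],a,0)[:2],atz(S["scene"],a,45)[:2],[ (x,r) for x,r in (tri([(S["scene"],a),(S["side"],b)]) for b in P["side"]) if r<6])
E
python3 k.py; python3 plan.py 417,-303,170,59.5
```

```text
cow1 scene z0/45 [656.7 168.6] [680.6 143.3] [(array([680.3, 143.3,  42.3]), np.float64(1.5069400423051635))]
cow1 scene z0/45 [645.9  50.5] [670.4  31.5] [(array([672.9,  29. ,  47.3]), np.float64(1.6678043946251917))]
cow1 scene z0/45 [ 417.5 -302.4] [ 454.3 -302.4] [(array([ 415. , -303.5,   -4.5]), np.float64(1.444753288334356))]
bale1 scene z0/45 [ 472.2 -329.1] [ 506.  -327.7] [(array([ 486. , -330.2,   16.2]), np.float64(2.0714793343993203))]
bale1 scene z0/45 [ 468.4 -201.8] [ 502.4 -207.3] [(array([ 477.2, -204.1,   10.3]), np.float64(1.254128647319865))]
pig1 scene z0/45 [435.5  -5. ] [471.3 -21. ] [(array([418.2,   5. , -15.8]), np.float64(5.047842719433613))]
pig1 scene z0/45 [507.3  -2.1] [539.3 -18.2] [(array([513. ,  -5.3,   6.9]), np.float64(0.9086148206395898))]
t 31.6 p [675.4  28.5 229.3] yaw 0.0 j6 -7.8 w 0.702 ff 0.0
x -0.4420 y -0.3442 z 0.0802 spin -0.6611 rows 6.8
```

Bale 1 has been knocked to (486,-330), but it still lies inside the pen. Next is cow A.

>>> jog_arm:
  plan:
    - {"x":-0.442,"y":-0.344,"z":0.08,"spin":-0.661,"jaw":0.7}
    - {"x":-0.442,"y":-0.344,"z":0.08,"spin":-0.661,"jaw":0.7}
    - {"x":-0.442,"y":-0.344,"z":0.08,"spin":-0.661,"jaw":0.7}
    - {"x":-0.442,"y":-0.344,"z":0.08,"spin":-0.661,"jaw":0.7}
    - {"x":-0.442,"y":-0.344,"z":0.08,"spin":-0.661,"jaw":0.7}
    - {"x":-0.442,"y":-0.344,"z":0.08,"spin":-0.661,"jaw":0.7}
    - {"x":-0.442,"y":-0.344,"z":0.08,"spin":-0.661,"jaw":0.7}
    - {"x":-0.442,"y":-0.344,"z":0.08,"spin":-0.661,"jaw":0.7}
    - {"x":-0.442,"y":-0.344,"z":0.08,"spin":-0.661,"jaw":0.7}

```text
time: 32.72
ee_pos: [418.2, -302.6, 170.9]
orientation: [[-0.861, 0.508, -0.001], [0.508, 0.861, 0.002], [0.001, 0.001, -1.0]]
wrist_force: [0.5, 0.1, 0.7]
grip_width: 0.7
finger_force: 0.0
```

```bash
python3 look.py w10 cow1:0 bale1:19; python3 plan.py 417,-303,61,59.5; python3 -c "
import cv2;a=cv2.imread('pics/w10.png');cv2.imwrite('pics/w10c.png',a[30:420,100:460])"
```

```text
cow1 0.96 [284.8 188.2] [ 418.5 -303.4    0. ]
bale1 0.94 [291.  258.4] [ 481.4 -333.1   19. ]
bale1 0.6 [405.1 192. ] [ 477.2 -202.3   19. ]
t 32.875 p [ 419.2 -301.9  171.5] yaw 59.6 j6 -108.8 w 0.698 ff 0.0
x 0.0019 y -0.0028 z 0.1474 spin 0.0012 rows 1.8
```

View pics/w10c.png

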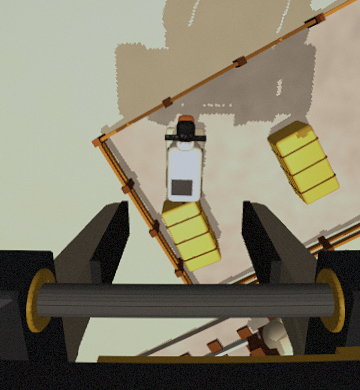

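Cow A is at crop (185,165), well aligned. The bale behind it, at (190,235), is inside the fence.

>>> jog_arm:
  plan:
    - {"x":0.001,"y":-0.001,"z":0.08,"spin":0,"jaw":0.7}
    - {"x":0.001,"y":-0.001,"z":0.1465,"spin":0,"jaw":0.7}
    - {"x":0.001,"y":-0.001,"z":0.1465,"spin":0,"jaw":0.7}
    - {"x":0.001,"y":-0.001,"z":0.1465,"spin":0,"jaw":0}
    - {"x":0.001,"y":-0.001,"z":0.1465,"spin":0,"jaw":0}
    - {"x":0.001,"y":-0.001,"z":0.1465,"spin":0,"jaw":0}
    - {"x":0.001,"y":-0.001,"z":0.1465,"spin":0,"jaw":0}
    - {"x":0.001,"y":-0.001,"z":0.1465,"spin":0,"jaw":0}
    - {"x":0.001,"y":-0.001,"z":0.1465,"spin":0,"jaw":0}

```text
time: 34.0
ee_pos: [418.0, -304.0, 62.9]
orientation: [[-0.862, 0.508, 0.001], [0.508, 0.862, -0.001], [-0.002, -0.0, -1.0]]
wrist_force: [-0.0, 1.6, 5.3]
grip_width: 0.327
finger_force: 9.9
```

```bash
python3 plan.py 418,-302,195,nan 677,-80,195,0
```

```text
t 34.0 p [ 418.  -304.    62.9] yaw 59.5 j6 -108.9 w 0.327 ff 9.90799069404602
x 0.0010 y 0.0022 z -0.1761 spin -0.0000 rows 2.1
x -0.1462 y 0.4326 z -0.1761 spin 0.6610 rows 5.6
```

>>> jog_arm:
  plan:
    - {"x":0,"y":0,"z":-0.06,"spin":0,"jaw":0}
    - {"x":0,"y":0,"z":-0.13,"spin":0,"jaw":0}
    - {"x":0,"y":0,"z":-0.176,"spin":0,"jaw":0}
    - {"x":-0.02,"y":0.06,"z":-0.176,"spin":0.1,"jaw":0}
    - {"x":-0.04,"y":0.12,"z":-0.176,"spin":0.2,"jaw":0}
    - {"x":-0.06,"y":0.19,"z":-0.176,"spin":0.3,"jaw":0}
    - {"x":-0.09,"y":0.26,"z":-0.176,"spin":0.4,"jaw":0}
    - {"x":-0.12,"y":0.34,"z":-0.176,"spin":0.5,"jaw":0}
    - {"x":-0.1462,"y":0.42,"z":-0.176,"spin":0.6,"jaw":0}
    - {"x":-0.1462,"y":0.4326,"z":-0.176,"spin":0.661,"jaw":0}

```text
time: 35.25
ee_pos: [678.1, -76.3, 192.3]
orientation: [[-0.0, 1.0, -0.001], [1.0, 0.0, 0.001], [0.001, -0.001, -1.0]]
wrist_force: [-0.1, -0.9, -1.3]
grip_width: 0.325
finger_force: 10.0
```

>>> jog_arm:
  plan:
    - {"x":0,"y":0.0,"z":0.07,"spin":0,"jaw":0}
    - {"x":0,"y":0.0,"z":0.07,"spin":0,"jaw":0}
    - {"x":0,"y":0.0,"z":0.07,"spin":0,"jaw":0}

```text
time: 35.62
ee_pos: [676.8, -79.9, 142.3]
orientation: [[0.0, 1.0, 0.001], [1.0, -0.0, -0.0], [-0.0, 0.001, -1.0]]
wrist_force: [-0.4, -0.1, 0.1]
grip_width: 0.33
finger_force: 10.0
```

```bash
python3 plan.py 677,-80,108.5,0
```

```text
t 35.625 p [676.8 -79.9 142.3] yaw -0.0 j6 -16.8 w 0.33 ff 9.998050779104233
x -0.0002 y 0.0003 z 0.0451 spin -0.0002 rows 0.5
```

>>> jog_arm:
  plan:
    - {"x":0,"y":0.0,"z":0.03,"spin":0,"jaw":0}
    - {"x":0,"y":0.0,"z":0.042,"spin":0,"jaw":0}
    - {"x":0,"y":0.0,"z":0.046,"spin":0,"jaw":0}
    - {"x":0,"y":0.0,"z":0.046,"spin":0,"jaw":0}
    - {"x":0,"y":0.0,"z":0.046,"spin":0,"jaw":0.5}
    - {"x":0,"y":0.0,"z":0.046,"spin":0,"jaw":0.6}
    - {"x":0,"y":0.0,"z":0.046,"spin":0,"jaw":0.7}
    - {"x":0,"y":0.0,"z":0.0,"spin":0,"jaw":0.7}
    - {"x":0,"y":0.0,"z":-0.06,"spin":0,"jaw":0.7}
    - {"x":0,"y":0.0,"z":-0.12,"spin":0,"jaw":0.7}

```text
time: 36.88
ee_pos: [676.4, -79.5, 232.4]
orientation: [[-0.0, 1.0, -0.0], [1.0, 0.0, 0.0], [0.0, -0.0, -1.0]]
wrist_force: [0.3, -0.1, -0.7]
grip_width: 0.698
finger_force: 0.0
```

```bash
python3 k.py; python3 plan.py 474.9,280.9,180,85.5
python3 - <<'E'
from h import *
a=vision.snapshot("scene")["color"][100:380,70:470]; b=vision.snapshot("side")["color"][100:380,180:380]
cv2.imwrite("pics/f.png",cv2.resize(np.hstack([a,b]),None,fx=1.3333,fy=1.3333,interpolation=cv2.INTER_CUBIC))
E
```

```text
cow1 scene z0/45 [653.2  42.3] [677.3  23.8] [(array([672.9,  28.4,  42.1]), np.float64(3.6817547966499022))]
cow1 scene z0/45 [651.1 160.6] [675.3 135.7] [(array([671.2, 140.1,  38.8]), np.float64(0.9962006794330981))]
cow1 scene z0/45 [652.8 -62.1] [676.9 -75. ] [(array([673.4, -72.7,  39.5]), np.float64(0.8058929042969881))]
bale1 scene z0/45 [ 466.5 -329.5] [ 500.6 -328.1] [(array([ 483.5, -329.2,   22. ]), np.float64(0.5208844191750914))]
bale1 scene z0/45 [ 460.9 -204.1] [ 495.3 -209.4] [(array([ 479.1, -206.4,   24.7]), np.float64(0.7276607432788386))]
pig1 scene z0/45 [435.4  -3.9] [471.2 -19.9] []
pig1 scene z0/45 [513.    5.5] [544.7 -11. ] [(array([513.6,   6.2,   3.6]), np.float64(2.2768711936308486))]
t 37.275 p [675.6 -79.2 228.9] yaw 0.0 j6 -16.8 w 0.697 ff 0.0
x 0.4801 y -0.2673 z 0.0667 spin -0.9500 rows 8.0
```

View pics/f.png

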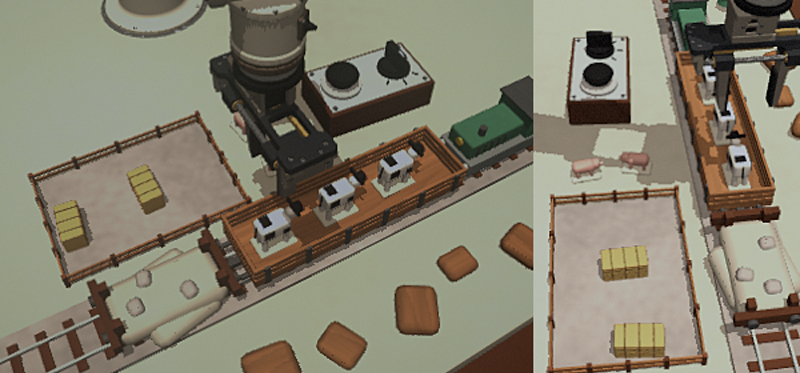

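All three cows stand in the wagon, both bales lie in the pen, the pen is empty of cows and the pigs are unmoved. Now the switch.

>>> jog_arm:
  plan:
    - {"x":0.06,"y":-0.03,"z":0,"spin":-0.1,"jaw":1}
    - {"x":0.12,"y":-0.06,"z":0,"spin":-0.2,"jaw":1}
    - {"x":0.18,"y":-0.1,"z":0,"spin":-0.3,"jaw":1}
    - {"x":0.24,"y":-0.13,"z":0,"spin":-0.4,"jaw":1}
    - {"x":0.3,"y":-0.16,"z":0,"spin":-0.5,"jaw":1}
    - {"x":0.36,"y":-0.19,"z":0,"spin":-0.6,"jaw":1}
    - {"x":0.42,"y":-0.22,"z":0,"spin":-0.7,"jaw":1}
    - {"x":0.48,"y":-0.265,"z":0,"spin":-0.81,"jaw":1}
    - {"x":0.48,"y":-0.265,"z":0,"spin":-0.95,"jaw":1}
    - {"x":0.48,"y":-0.265,"z":0,"spin":-0.95,"jaw":1}

```text
time: 38.62
ee_pos: [477.3, 280.9, 230.8]
orientation: [[-0.997, 0.078, -0.001], [0.078, 0.997, -0.0], [0.001, -0.0, -1.0]]
wrist_force: [0.4, -0.9, -0.3]
grip_width: 1.003
finger_force: 0.0
```

```bash
python3 look.py w11 switch_grip:91 start_top:98.5; python3 plan.py 476.5,281.3,180,85.5 476.5,281.3,92,85.5
```

```text
switch_grip 0.64 [285.9 195.4] [477.4 281.5  91. ]
start_top 0.73 [167.5 192.2] [464.2 174.7  98.5]
t 38.775 p [478.1 280.  231. ] yaw 85.3 j6 -67.4 w 0.999 ff 0.0
x 0.0022 y 0.0016 z 0.0679 spin -0.0022 rows 0.8
x 0.0022 y 0.0016 z 0.1853 spin -0.0022 rows 1.4
```

>>> jog_arm:
  newtons: 25
  plan:
    - {"x":0,"y":0.001,"z":0.07,"spin":0,"jaw":1}
    - {"x":0,"y":0.001,"z":0.14,"spin":0,"jaw":1}
    - {"x":0,"y":0.001,"z":0.185,"spin":0,"jaw":1}
    - {"x":0,"y":0.001,"z":0.185,"spin":0,"jaw":0}
    - {"x":0,"y":0.001,"z":0.185,"spin":0,"jaw":0}
    - {"x":0,"y":0.001,"z":0.185,"spin":0,"jaw":0}
    - {"x":0,"y":0.001,"z":0.185,"spin":0,"jaw":0}
    - {"x":0,"y":0.001,"z":0.185,"spin":0,"jaw":0}
    - {"x":0,"y":0.001,"z":0.185,"spin":0,"jaw":0}
    - {"x":0,"y":0.001,"z":0.185,"spin":0,"jaw":0}

```text
time: 40.02
ee_pos: [478.4, 281.4, 93.1]
orientation: [[-0.997, 0.078, 0.001], [0.078, 0.997, 0.0], [-0.001, 0.0, -1.0]]
wrist_force: [0.2, -0.0, 3.9]
grip_width: 0.262
finger_force: 1.9
```

>>> jog_arm:
  plan:
    - {"x":0,"y":0,"z":0,"spin":0,"jaw":0}
    - {"x":0,"y":0,"z":0,"spin":0,"jaw":0}
    - {"x":0,"y":0,"z":0,"spin":0,"jaw":0}
    - {"x":0,"y":0,"z":0,"spin":0,"jaw":0}

```text
time: 40.52
ee_pos: [478.3, 280.6, 93.0]
orientation: [[-0.997, 0.078, 0.001], [0.078, 0.997, -0.001], [-0.001, -0.001, -1.0]]
wrist_force: [-0.7, -3.5, 6.0]
grip_width: 0.149
finger_force: 27.2
```

>>> jog_arm:
  plan:
    - {"x":0,"y":0,"z":0,"spin":-0.1,"jaw":0}
    - {"x":0,"y":0,"z":0,"spin":-0.2,"jaw":0}
    - {"x":0,"y":0,"z":0,"spin":-0.3,"jaw":0}
    - {"x":0,"y":0,"z":0,"spin":-0.4,"jaw":0}
    - {"x":0,"y":0,"z":0,"spin":-0.51,"jaw":0}
    - {"x":0,"y":0,"z":0,"spin":-0.51,"jaw":0}
    - {"x":0,"y":0,"z":0,"spin":-0.51,"jaw":0}

```text
time: 41.4
ee_pos: [478.0, 281.7, 93.1]
orientation: [[-0.75, -0.661, 0.0], [-0.661, 0.75, 0.001], [-0.001, 0.0, -1.0]]
wrist_force: [-0.8, 0.1, 5.7]
grip_width: 0.151
finger_force: 27.2
```

>>> jog_arm:
  plan:
    - {"x":0,"y":0,"z":0,"spin":0,"jaw":1}
    - {"x":0,"y":0,"z":0,"spin":0,"jaw":1}
    - {"x":0,"y":0,"z":0,"spin":0,"jaw":1}
    - {"x":0,"y":0,"z":0,"spin":0,"jaw":1}
    - {"x":0,"y":0,"z":-0.08,"spin":0,"jaw":1}
    - {"x":0,"y":0,"z":-0.16,"spin":0,"jaw":1}
    - {"x":0,"y":0,"z":-0.16,"spin":0,"jaw":0}
    - {"x":0,"y":0,"z":-0.16,"spin":0,"jaw":0}
    - {"x":0,"y":0,"z":-0.16,"spin":0,"jaw":0}

```text
time: 42.52
ee_pos: [476.4, 280.8, 209.8]
orientation: [[-0.75, -0.661, -0.005], [-0.661, 0.75, -0.001], [0.004, 0.002, -1.0]]
wrist_force: [0.2, 1.1, -0.2]
grip_width: 0.499
finger_force: 0.0
```

```bash
python3 - <<'E'
from h import *
import pickle
np.set_printoptions(precision=1,suppress=True)
S={n:vision.snapshot(n) for n in("scene","side","wrist")}
for t in("switch_grip","start_top"):
    obs=[]
    for n,s in S.items():
        r=models.place_of(s,t)
        if r and r[0]["conf"]>.3: obs.append((s,r[0]["xy"])); print(t,n,r[0]["conf"],atz(s,r[0]["xy"],91 if t[1]=="w" else 98.5))
    if len(obs)>1: print("tri",tri(obs))
# bar angle: darkest pixels vs grey disc - dark blob around bar in wrist view
s=S["wrist"]; u=proj(s,[478,281,100])[0]; x,y=u.astype(int); print(u)
g=cv2.cvtColor(s["color"],cv2.COLOR_BGR2GRAY); c=g[y-40:y+44:3,x-42:x+44:3]
for r in c: print("".join("#" if v<25 else "+" if v<50 else "-" if v<110 else "." for v in r))
E
python3 plan.py
```

```text
switch_grip scene 0.8 [487.4 274.8  91. ]
switch_grip side 0.68 [474.6 276.9  91. ]
switch_grip wrist 0.65 [475.4 283.5  91. ]
tri (array([476.7, 285.2,  81.8]), np.float64(3.1932361029958773))
start_top scene 0.91 [470.9 169.3  98.5]
start_top side 0.64 [473.2 181.3  98.5]
start_top wrist 0.69 [465.3 173.9  98.5]
tri (array([469.4, 173.3,  99.6]), np.float64(5.47576954440603))
[283.2 205.3]
..........+++++++--+.........
.........++++####++++........
........#++#+#####++++-......
.......++++++#####++#++......
......-+++++##++++++++++.....
......-+++++#+#+++++++#+-....
.....--+++++#++++#+++++++....
.....--++++++##++++++++++....
.....--+#+++#++++++++++++....
---..--+#++++++++#+++++++-...
.....-+++++##++++#+++++++....
.....-++++++#++++#++++++#....
.....-++++++##+++#++++#++....
.....--+++++#++++#+#+++++....
......-++#++#++++#+++++#.....
......-+++++#++#+#+++++-.....
.......#++++#+#++++++++......
......-.++++#+..+++++#.......
.....+....++##..##+#........-
....+.......#+..++.........+-
-...........#+..+.........--.
--..........#+..#........--..
.++.........#+..+.......--.--
-##+...................--..+#
-##+-.........-......--....#+
###---..............--.....##
##+-.--............--......##
###-..--..........--.......##
t 42.975 p [477.9 281.2 212.4] yaw 131.4 j6 -113.4 w 0.106 ff 0.0
```

The bar is again aligned with the jaws and clicked to +45°. Now the plunger, with closed fingers.

```bash
python3 plan.py 469,174.3,160,nan 469,174.3,122,nan 469,174.3,106,nan
```

```text
t 42.975 p [477.9 281.2 212.4] yaw 131.4 j6 -113.4 w 0.106 ff 0.0
x 0.1031 y -0.0991 z 0.0699 spin -0.0000 rows 1.9
x 0.1031 y -0.0991 z 0.1205 spin -0.0000 rows 0.6
x 0.1031 y -0.0991 z 0.1419 spin -0.0000 rows 0.3
```

>>> jog_arm:
  plan:
    - {"x":0.103,"y":-0.099,"z":0,"spin":0,"jaw":0}
    - {"x":0.103,"y":-0.099,"z":0,"spin":0,"jaw":0}
    - {"x":0.103,"y":-0.099,"z":0,"spin":0,"jaw":0}
    - {"x":0.103,"y":-0.099,"z":0.07,"spin":0,"jaw":0}
    - {"x":0.103,"y":-0.099,"z":0.11,"spin":0,"jaw":0}
    - {"x":0.103,"y":-0.099,"z":0.12,"spin":0,"jaw":0}
    - {"x":0.103,"y":-0.099,"z":0.12,"spin":0,"jaw":0}

```text
time: 43.85
ee_pos: [469.4, 175.0, 123.0]
orientation: [[-0.75, -0.662, 0.0], [-0.662, 0.75, 0.0], [-0.0, -0.0, -1.0]]
wrist_force: [-1.5, -0.0, 0.3]
grip_width: 0.004
finger_force: 0.0
```

```bash
python3 plan.py 469,174.3,105,nan
```

```text
t 43.85 p [469.4 175.  123. ] yaw 131.4 j6 -124.8 w 0.004 ff 0.0
x 0.0010 y -0.0003 z 0.0240 spin -0.0000 rows 0.3
```

>>> jog_arm:
  plan:
    - {"x":0,"y":0,"z":0.012,"spin":0,"jaw":0}
    - {"x":0,"y":0,"z":0.02,"spin":0,"jaw":0}
    - {"x":0,"y":0,"z":0.025,"spin":0,"jaw":0}
    - {"x":0,"y":0,"z":0.025,"spin":0,"jaw":0}
    - {"x":0,"y":0,"z":0.025,"spin":0,"jaw":0}

```text
time: 44.48
ee_pos: [471.1, 175.0, 105.9]
orientation: [[-0.75, -0.661, 0.005], [-0.661, 0.75, 0.001], [-0.004, -0.002, -1.0]]
wrist_force: [0.8, 1.5, 8.8]
grip_width: 0.001
finger_force: 4.1
```

>>> jog_arm:
  plan:
    - {"x":0,"y":0,"z":0.003,"spin":0,"jaw":0}
    - {"x":0,"y":0,"z":0.005,"spin":0,"jaw":0}
    - {"x":0,"y":0,"z":0.005,"spin":0,"jaw":0}
    - {"x":0,"y":0,"z":0.005,"spin":0,"jaw":0}

```text
time: 44.98
ee_pos: [471.4, 175.0, 104.8]
orientation: [[-0.75, -0.662, 0.005], [-0.662, 0.75, 0.001], [-0.004, -0.002, -1.0]]
wrist_force: [-7.9, -0.2, 26.1]
grip_width: 0.004
finger_force: 13.4
```

It's bottomed out (26 N). Release and rise.

>>> jog_arm:
  plan:
    - {"x":0,"y":0,"z":-0.02,"spin":0,"jaw":0}
    - {"x":0,"y":0,"z":-0.08,"spin":0,"jaw":0}
    - {"x":0,"y":0,"z":-0.16,"spin":0,"jaw":0}
    - {"x":0,"y":0,"z":-0.2,"spin":0,"jaw":0}
    - {"x":0,"y":0,"z":-0.2,"spin":0,"jaw":0}
    - {"x":0,"y":0,"z":-0.2,"spin":0,"jaw":0}

```text
time: 45.72
ee_pos: [468.2, 174.4, 248.4]
orientation: [[-0.75, -0.661, -0.002], [-0.661, 0.75, -0.0], [0.002, 0.001, -1.0]]
wrist_force: [0.1, 0.1, -0.1]
grip_width: 0.008
finger_force: 0.0
```

```bash
python3 k.py
```

```text
cow1 scene z0/45 [648.8 166.6] [673.2 141.4] [(array([672.8, 141. ,  38.6]), np.float64(3.959089481200478))]
cow1 scene z0/45 [654.3 -55.1] [678.4 -68.4] [(array([676.8, -70.2,  34.6]), np.float64(5.499737033070163))]
cow1 scene z0/45 [656.9  49.9] [680.8  30.9] [(array([674.5,  36. ,  33.3]), np.float64(0.16611206229552247))]
cow1 scene z0/45 [ 463.  -205.2] [ 497.4 -210.4] [(array([ 624.8, -228.3,  214.8]), np.float64(2.4447447288810515))]
bale1 scene z0/45 [ 466.3 -328.4] [ 500.4 -327. ] [(array([ 479.5, -331.2,   13.1]), np.float64(4.219568725699137))]
bale1 scene z0/45 [ 468.3 -200.9] [ 502.4 -206.3] []
pig1 scene z0/45 [427.3  -6.7] [463.5 -22.6] [(array([418. ,  -0.3,  -5.6]), np.float64(4.989620194270217))]
pig1 scene z0/45 [511.4   5.1] [543.2 -11.4] [(array([513.8,   3.5,   2.7]), np.float64(0.6400419026261404))]
```

All in place, so I'm handing in.

```bash
python3 -c "
from rig import robot
print(robot.close_job())"
```

```text
the job is handed in; nothing more can be done
None
```

The job is handed in (no verdict came back): all three cows stand in the wagon, both bales lie in the pen, the switch is clicked towards the engine (+y), and the start plunger was pressed to the bottom and released.

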